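# Change the gauge on the test seat

### The job

Take the tested gauge (red bezel) off the test seat and lay it, dial up, in the orange tray. Then stand both filter housings from the rack upright on the blue parking mat, lay the fresh gauge (green bezel) from behind them centred on the test seat, dial up, and only then stand each housing back upright in the very bay of the rack it came from, centred on its ring. Do not topple anything or move the amber jar or the brass fitting.

Things in the scene. Friction and masses are not known exactly. Their poses are not given: they have to be found in the camera images.
- rack: Fixed rack, a lane 240 (x) x 86 mm (y), origin at centre of underside. Floor 6 mm thick; grey walls along both sides (inner width 70) and the far end (inner face x=+112), tops at 36 mm; near end open. Floor rings mark 3 bays on y=0: near x=-68, middle -10, far +48 mm. Housings start in near and middle bays (either way round), fresh gauge in the far one, each within 3 mm of its ring's centre.
- seat: Fixed test seat: dark steel plate 90 x 90 x 6 mm with a black rubber disc 66 mm in diameter on it that carries a thin bright ring, its top 15 mm above the table. Origin at the centre of the underside. The tested gauge starts on it.
- tray: Fixed orange plastic tray, empty at the start, 130 x 130 mm outside, walls 4 mm thick and 14 mm high, floor 4 mm thick. Origin at the centre of the underside.
- mat: Fixed blue parking mat with a white border line, 150 x 150 mm, 2 mm thick, empty at the start. Origin at the centre of the underside; its sides run along its x and y. Both housings fit side by side, for instance 38 mm either side of the centre.
- tested_gauge: Loose round pressure gauge with RED bezel, white dial up, lying on its flat back; 54 mm in diameter, 36 mm high, about 0.22 kg. Origin at the centre of the underside, z up through the dial.
- fresh_gauge: Loose round pressure gauge with GREEN bezel, white dial up, lying on its flat back; 54 mm in diameter, 36 mm high, 0.22 kg. Origin at the centre of the underside, z up. In the rack there are 8 mm to each side wall, 9 mm to the nearest housing and 37 mm to the far wall: once the housings are gone, grip it along the lane.
- blue_housing: Loose upright BLUE filter housing, round; 44 mm in diameter at the steel foot (12 mm high), 42 mm above that up to 95 mm, then a shoulder narrowing to 103 mm and a brass port 16 mm in diameter to the top at 115 mm; about 0.35 kg. Origin at the centre of the underside, z up. In the rack, grip it above the walls, across the lane.
- yellow_housing: Loose upright YELLOW filter housing, same shape, size and mass as the blue one. Origin at the centre of the underside, z up.
- jar: Bystander: loose small amber jar with black cap, 44 mm in diameter, 60 mm high, standing beside the rack on its +y side. Origin at the centre of the underside. Leave it alone.
- fitting: Bystander: loose small brass fitting, 24 mm in diameter at the foot, 30 mm high, standing beside the rack on its -y side. Origin at the centre of the underside. Leave it alone.
Not all that is in view belongs to the job. Several things look just like the mat: the one meant starts farthest from the robot's base.

How it is judged:
By the outcome, as a careful person would: the job done as asked, in the order asked, and still so for the second after the job is handed in, with the robot touching nothing.
It also fails if it takes over 131 s, if anything falls off the work surface, if the arm or the gripper's body presses on something with over 40 N, if the wrist force passes 120 N, or if a joint passes its speed limit or range.

### The arm

A 6-joint arm with a two-finger parallel gripper is mounted at the origin on the work surface. World frame = base frame: x ahead of the robot, y to its left, z up, the work surface at z = 0. Lengths are in m, angles in rad, forces in N, time in s.
With the tool pointing down it reaches from about 0.25 to 0.725 m from the base axis. Payload 4 kg.
Tool frame: the origin (TCP) lies where the fingers leave the gripper's body, on its centre line; the fingertips stand 73 mm ahead of it and the grasp point (between the pads) lies 54 mm ahead of it (bot.tip_reach is the z of the fingertips in the tool frame, in m); z points along the fingers, x is the direction in which the jaws open and shut, and the axes are right-handed (so a half turn about z gives the same grasp; the last joint's range is limited). The gripper opens to 85 mm and grips with 20 to 120 N. Pads are 22 mm wide; open, the fingers measure 114 mm over their backs; the gripper's body (76 mm by 85 mm) begins 54 mm behind the grasp point. The pads swing forward as they close: fully open they stand 13 mm farther back than shut.
Start: joints at [1.17, 0.241, 0.005, 1.335, 0, 1.571], TCP at [0.195, 0.46, 0.304] pointing down, gripper open.
Joint ranges: [-2.72, 2.72], [-1.05, 1.87], [-1.09, 1.28], [-1.99, 2.15], [-1.42, 1.44], [-3.14, 3.14]. Speed limits (rad/s): [2.79, 2.79, 3.14, 3.14, 3.14, 3.14].

### API

Orientations are given as a unit quaternion [x, y, z, w].
In Python, from workcell import bot, vision, job_done gives the robot as it stands.
- The arm moves only by the tool drive_tool, never from a script. Its argument "steps" is one flat list of numbers, 7 for each row, row after row: the shift along the tool's x, y, z in m, then the turn, a rotation vector about the tool's x, y, z in degrees, then the closure, from -1 (fully open) to 1 (shut). A call has 1 to 8 rows; each row shifts and turns the commanded pose from where the row before left it, along the tool's axes as they then stand; what a row does not reach is not made up. A row lasts 1/12 s, in which the tool goes at most 41.7 mm and 7.16 degrees, less where a joint would pass 70% of its speed; a pose out of reach is approached as far as the arm can. A call is refused whole if a number of a shift passes 0.0417 or a number of a turn 7.16, either way. A call with a gripper value outside its range is refused whole. The fingers move at their own pace and stop on an object; the grip force is fixed at half the most. Time passes only in rows, so rows that do not move let the fingers close. It gives the time, the measured TCP pose, the force and the opening at its end, in the units of the state.
- bot.get_obs(): the state, without advancing time (a new reading comes with each control period).
- vision.camera(name): name is "scene" or "top"; returns (picture, depth): 400x640x3 uint8, red, green, blue; 400x640 float32, m along the optical axis (not along the pixel's ray), 0 where there is no reading.
- vision.camera_model(name): a dict with "mtx" (3x3 intrinsics, pixels), "rvec" (rotation vector, rad) and "tvec" (3), from world to camera coordinates, as OpenCV has them. Camera axes: x right, y down, z forward; pixel columns grow to the right and rows downward; lengths in m; the calibration is good to about 2 mm. A picture is of the moment at which its call begins. camera_model takes no time and is no camera call.
- job_done(): hands the job in, once; it reports no verdict.
The state is a dict: "clock": time; "joint_pos": joint angles; "joint_vel": joint speeds; "tau": joint torques, N m; "eef_pos": TCP position; "tool_rot": TCP orientation; "ft_force": force on the tool from outside, world axes, zero at the start; "ft_torque": the same for the moment, N m; "grip_width": finger opening in m.
Only numpy, scipy, OpenCV 4.12 (cv2) and the standard library are available. Lean on these libraries where they do the work, as an engineer would, in place of code of your own. Each camera call takes 0.05 s, during which the arm holds its last target.

## Working session

There is one attempt and no reset: what is moved stays moved. The work goes in short steps, Python scripts to look and compute and a tool call to move; the robot and the scene stay as the last step left them, time stands still between calls to the robot, and variables do not carry over. Pictures are saved under pics/ and viewed, and the job is handed in when it is done.

Besides the shell and the picture viewer there is one more tool, called after "Emit:" by a JSON object that holds its "api" and its "payload", one argument or row to a line. drive_tool: Moves the arm, as the interface text tells. Its arguments: {"type":"object","properties":{"steps":{"type":"array"}},"required":["steps"]}

```bash
ls; mkdir -p pics
python3 - <<'E'
from workcell import bot, vision
import cv2, numpy as np
print(bot.get_obs()); print(bot.tip_reach)
for n in ("scene","top"):
    im,d=vision.camera(n); cv2.imwrite(f"pics/{n}0.png",im[:,:,::-1]); np.savez(f"{n}0.npz",im=im,d=d)
    print(n,vision.camera_model(n))
E
```

```text
pics
{'clock': 0.0, 'joint_pos': array([ 1.16997769e+00,  2.41435363e-01,  3.70776557e-03,  1.33524039e+00,
       -2.81467040e-05,  1.57077526e+00]), 'joint_vel': array([0.00017223, 0.00070449, 0.00095412, 0.00191048, 0.00140695,
       0.00199704]), 'tau': array([-3.74949350e-04, -3.72319257e+01,  2.52405900e+01,  1.70366687e-02,
       -1.55681860e-04,  3.43981100e-06]), 'eef_pos': array([0.19489723, 0.45990857, 0.30299537]), 'tool_rot': array([ 8.33711928e-01,  5.52198553e-01, -8.97512498e-04,  6.11308929e-04]), 'ft_force': array([-0.12897851,  0.23823913, -0.25984937]), 'ft_torque': array([-0.02785359,  0.00877248,  0.0106003 ]), 'grip_width': 0.08516357358874801}
0.0726
scene {'mtx': array([[368.02210115,   0.        , 314.67351072],
       [  0.        , 368.02210115, 193.63612713],
       [  0.        ,   0.        ,   1.        ]]), 'rvec': array([ 2.43181929,  0.67052871, -0.22320286]), 'tvec': array([-0.35671984, -0.13754675,  0.91225052])}
top {'mtx': array([[498.47103744,   0.        , 319.16978345],
       [  0.        , 498.47103744, 202.23452425],
       [  0.        ,   0.        ,   1.        ]]), 'rvec': array([ 2.15810264, -2.21765794,  0.06850372]), 'tvec': array([0.02304082, 0.44639887, 1.10867756])}
```

View pics/top0.png

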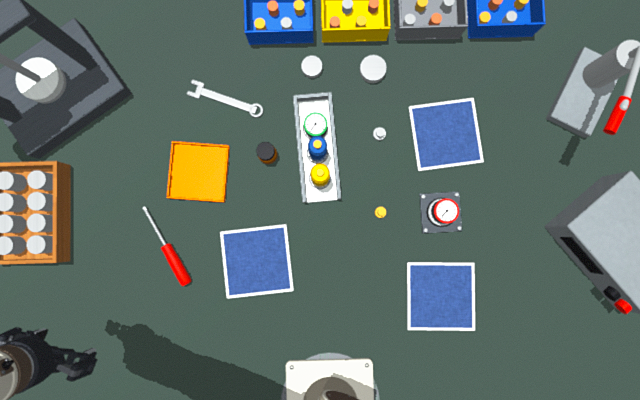

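View pics/scene0.png

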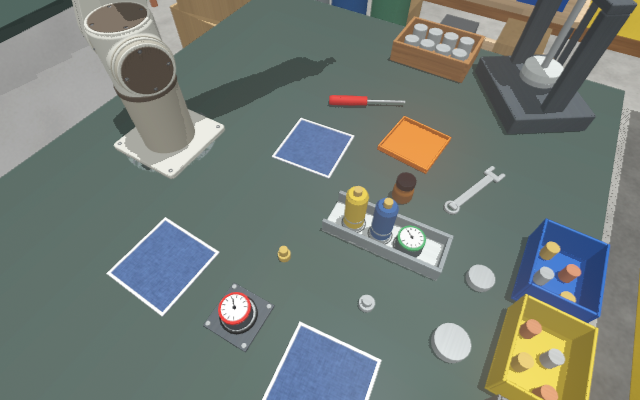

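The top picture shows the base at bottom centre (330,390) with x up the picture and y to the left. The rack is at about (317,147), with the yellow housing nearest at (320,174), then blue (318,148), then green (316,124). The red gauge on the seat is at (443,211), the tray at (198,172), the jar at (266,152) and the brass fitting at (380,212). There are three blue mats, and the one farthest from the base is at (446,133).

```bash
cat > h.py <<'E'
import numpy as np, cv2
from workcell import bot, vision
def cam(n):
    m=vision.camera_model(n); R,_=cv2.Rodrigues(m["rvec"]); return m["mtx"],R,np.array(m["tvec"]).ravel()
def ray(n,uv,z):
    K,R,t=cam(n); uv=np.atleast_2d(uv).astype(float)
    d=np.c_[uv,np.ones(len(uv))]@np.linalg.inv(K).T@R; C=-R.T@t
    return C+d*((z-C[2])/d[:,2])[:,None]
def pts(n,dep):
    K,R,t=cam(n); v,u=np.mgrid[0:400,0:640]
    d=np.c_[u.ravel(),v.ravel(),np.ones(u.size)]@np.linalg.inv(K).T*dep.ravel()[:,None]
    return ((d-t)@R).reshape(400,640,3)
def hsv(im): return cv2.cvtColor(im,cv2.COLOR_RGB2HSV)
def mask(im,lo,hi): return cv2.inRange(hsv(im),np.array(lo),np.array(hi))
def biggest(m,k=1):
    c,_=cv2.findContours(m,cv2.RETR_EXTERNAL,cv2.CHAIN_APPROX_NONE)
    return sorted(c,key=cv2.contourArea)[::-1][:k]
E
python3 - <<'E'
from h import *
for n in("top","scene"):
    K,R,t=cam(n); print(n,"C",-R.T@t)
z=np.load("top0.npz"); im,d=z["im"],z["d"]; P=pts("top",d)
big=cv2.resize(im[85:225,160:490],None,fx=2.4,fy=2.4,interpolation=cv2.INTER_CUBIC); cv2.imwrite("pics/crop0.png",big[:,:,::-1])
H=hsv(im)
for name,(u,v) in dict(yel=(320,174),blu=(318,148),gre=(316,124),red=(443,211),tray=(198,172),jar=(266,152),fit=(380,212),mat=(446,133),plate=(425,228)).items():
    print(name,H[v,u],P[v,u].round(4))
# mats
m=mask(im,(100,90,60),(125,255,220))
for c in biggest(m,6):
    r=cv2.minAreaRect(c); w=ray("top",cv2.boxPoints(r),0.002); print("mat?",r, w.mean(0).round(4), np.degrees(np.arctan2(*(w[1]-w[0])[[1,0]])).round(1), [np.linalg.norm(w[1]-w[0]).round(4),np.linalg.norm(w[2]-w[1]).round(4)])
m=mask(im,(8,150,120),(20,255,255))
for c in biggest(m,2):
    r=cv2.minAreaRect(c); w=ray("top",cv2.boxPoints(r),0.014); print("tray?",r, w.mean(0).round(4), np.degrees(np.arctan2(*(w[1]-w[0])[[1,0]])).round(1), [np.linalg.norm(w[1]-w[0]).round(4),np.linalg.norm(w[2]-w[1]).round(4)])
E
```

```text
top C [0.3748832  0.01014776 1.13504554]
scene C [ 0.64161382 -0.37467169  0.65293337]
yel [ 29 164 255] [0.4975 0.0076 0.1239]
blu [  9  88 125] [0.552  0.0102 0.1187]
gre [ 90   2 226] [0.6185 0.0132 0.0454]
red [  0   0 255] [ 0.4181 -0.2583  0.0495]
tray [ 22 254 255] [0.5241 0.2854 0.0052]
jar [105  12  82] [0.5563 0.1234 0.0613]
fit [ 28 170 255] [ 0.4204 -0.1231  0.0324]
mat [110 143 194] [ 0.5983 -0.2837  0.0056]
plate [102  16 204] [ 0.3825 -0.2265  0.0073]
mat? ((441.0, 296.5), (61.0, 60.0), 90.0) [ 0.2281 -0.2573  0.002 ] -91.5 [np.float64(0.1354), np.float64(0.1358)]
mat? ((255.98780822753906, 260.8902587890625), (60.73734664916992, 60.73734664916992), 83.6598129272461) [0.319  0.1573 0.002 ] -85.2 [np.float64(0.1378), np.float64(0.1368)]
mat? ((445.61737060546875, 133.78240966796875), (59.78120422363281, 59.43507385253906), 81.46923065185547) [ 0.5975 -0.2837  0.002 ] -83.0 [np.float64(0.1373), np.float64(0.1385)]
mat? ((506.0, 19.0), (38.0, 78.0), 90.0) [ 0.8637 -0.436   0.002 ] -91.6 [np.float64(0.1821), np.float64(0.0909)]
mat? ((278.0, 22.0), (44.0, 70.0), 90.0) [0.8715 0.0955 0.002 ] -91.6 [np.float64(0.1638), np.float64(0.1053)]
mat? ((317.0, 148.0), (24.0, 18.0), 90.0) [0.5724 0.0125 0.002 ] -91.6 [np.float64(0.0414), np.float64(0.0555)]
tray? ((197.6034698486328, 171.25863647460938), (58.713157653808594, 58.214881896972656), 4.763641834259033) [0.5249 0.2841 0.014 ] -5.2 [np.float64(0.1325), np.float64(0.1337)]
tray? ((28.0, 212.0), (102.0, 56.0), 90.0) [0.4435 0.6675 0.014 ] -91.6 [np.float64(0.1272), np.float64(0.2302)]
```

View pics/crop0.png

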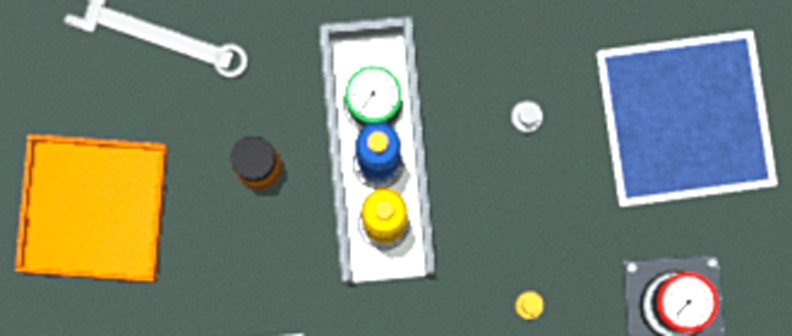

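```bash
cat >> h.py <<'E'
def yaw():
    q=bot.get_obs()["tool_rot"]
    from scipy.spatial.transform import Rotation as Ro
    x=Ro.from_quat(q).as_matrix(); return np.degrees(np.arctan2(x[1,0],x[0,0])), x[:,2]
def plan(x,y,z,psi,n=None,start=None):
    """identical rows from pose now to target; prints tool-frame row"""
    o=bot.get_obs(); p=o["eef_pos"]; a,zt=yaw()
    if start is not None: p=np.array(start[:3]);a=start[3]
    D=np.array([x,y,z])-p; w=(psi-a+180)%360-180
    L=np.linalg.norm(D)
    if n is None: n=int(max(1,np.ceil(max(L/0.038,abs(w)/7.0))))
    dl=np.radians(w/n); S=sum(np.exp(1j*(k*dl)) for k in range(n))*np.exp(1j*np.radians(a))
    d=(D[0]+1j*D[1])/S     # along tool x and (left of x)
    print(f"n={n} row: x {d.real:.4f} y {-d.imag:.4f} z {-D[2]/n:.4f} turn {-w/n:.2f}  (L {L:.3f}, w {w:.1f}) total x {d.real*n:.4f} y {-d.imag*n:.4f} z {-D[2]:.4f}; now {p.round(4)} {a:.2f} j {o['joint_pos'].round(2)} tilt {np.degrees(np.arccos(min(1,-zt[2]))):.2f} t {o['clock']:.1f} w {o['grip_width']:.4f} F {o['ft_force'].round(1)}")
E
python3 - <<'E'
from h import *
def circ(n,m,z,box):
    mm=np.zeros_like(m); x0,y0,x1,y1=box; mm[y0:y1,x0:x1]=m[y0:y1,x0:x1]
    c=biggest(mm)[0]; w=ray(n,c.reshape(-1,2),z)[:,:2]
    (cx,cy),r=cv2.minEnclosingCircle(w.astype(np.float32)); e=cv2.fitEllipse((w*1e4).astype(np.float32))
    return np.round([cx,cy,r],4),(np.array(e[0])/1e4).round(4)
for n,bx in (("top",(410,180,480,240)),("scene",(200,270,290,350))):
    im=np.load(n+"0.npz")["im"]; m=mask(im,(0,120,90),(8,255,255))|mask(im,(170,120,90),(180,255,255)); print(n,"red",circ(n,m,0.049,bx))
for n,bx in (("top",(295,100,340,140)),("scene",(380,210,440,270))):
    im=np.load(n+"0.npz")["im"]; m=mask(im,(45,100,60),(85,255,255)); print(n,"green",circ(n,m,0.040,bx))
# yellow whole in top: port separately
im=np.load("top0.npz")["im"]; P=pts("top",np.load("top0.npz")["d"])
reg=np.zeros(im.shape[:2],bool); reg[80:215,280:350]=1
for nm,c in(("yel",(0.497,0.008)),("blu",(0.552,0.01))):
    s=reg&(P[...,2]>0.113)&(np.hypot(P[...,0]-c[0],P[...,1]-c[1])<0.03); v,u=np.nonzero(s); print(nm,"port px",u.mean(),v.mean(),len(u),ray("top",(u.mean(),v.mean()),0.121).round(4))
# rack: white floor
s=reg&(P[...,2]>0.025)&(P[...,2]<0.045)
H=hsv(im); w=(reg&(H[...,2]>235)&(H[...,1]<25)).astype(np.uint8)*255
c=biggest(w)[0]; r=cv2.minAreaRect(c); b=ray("top",cv2.boxPoints(r),0.006); print("floor",r,b.round(4).tolist())
# outer contour: non-background
g=(reg&(P[...,2]>0.02)).astype(np.uint8)*255
c=biggest(g)[0]; r=cv2.minAreaRect(c); b=ray("top",cv2.boxPoints(r),0.036); print("outer",r,b.round(4).tolist(),b.mean(0))
# plate
reg=np.zeros(im.shape[:2],bool); reg[185:240,412:470]=1
g=(reg&(P[...,2]>0.006)).astype(np.uint8)*255
c=biggest(g)[0]; r=cv2.minAreaRect(c); b=ray("top",cv2.boxPoints(r),0.006); print("plate",r,b.round(4).tolist(),b.mean(0))
plan(0.41,-0.26,0.20,-32)
E
```

```text
top red (array([ 0.419 , -0.2651,  0.0282]), array([ 0.419 , -0.2651]))
scene red (array([ 0.4184, -0.2647,  0.0276]), array([ 0.4183, -0.2646]))
top green (array([0.6191, 0.0147, 0.0273]), array([0.6192, 0.0151]))
scene green (array([0.6204, 0.0161, 0.0272]), array([0.62  , 0.0165]))
yel port px 320.02 171.9 50 [[0.5021 0.0074 0.121 ]]
blu port px 317.3448275862069 144.20689655172413 58 [[0.5595 0.0113 0.121 ]]
floor ((316.98284912109375, 150.81556701660156), (99.80167388916016, 30.61202049255371), 84.68545532226562) [[0.6784, 0.0553, 0.006], [0.6831, -0.0149, 0.006], [0.4535, -0.0294, 0.006], [0.4489, 0.0399, 0.006]]
outer ((315.0, 136.5), (49.0, 24.0), 90.0) [[0.6485, 0.0415, 0.036], [0.647, -0.0121, 0.036], [0.5367, -0.009, 0.036], [0.5382, 0.0443, 0.036]] [0.59262084 0.0161707  0.036     ]
plate ((440.6903381347656, 212.3192596435547), (39.96458435058594, 39.66910171508789), 85.76361083984375) [[0.4602, -0.2172, 0.006], [0.4645, -0.3073, 0.006], [0.374, -0.3099, 0.006], [0.3698, -0.2203, 0.006]] [ 0.4171143  -0.26368322  0.006     ]
n=20 row: x -0.0025 y 0.0426 z 0.0052 turn 4.95  (L 0.758, w -99.0) total x -0.0500 y 0.8521 z 0.1031; now [0.1949 0.46   0.3031] 67.04 j [ 1.17  0.24  0.    1.34 -0.    1.57] tilt 0.11 t 0.1 w 0.0855 F [-0.4  0.   0.1]
```

Run:
```python
from h import *
plan(0.4187,-0.2649,0.20,-32,24)
```

```text
n=24 row: x -0.0015 y 0.0359 z 0.0043 turn 4.13  (L 0.766, w -99.0) total x -0.0365 y 0.8611 z 0.1031; now [0.1949 0.46   0.3031] 67.04 j [ 1.17  0.24  0.    1.34 -0.    1.57] tilt 0.11 t 0.1 w 0.0855 F [-0.4  0.   0.1]
```

Emit:
{"api": "drive_tool", "payload": {
  "steps": [-0.0015,0.036,0.004,0,0,4.1,-1,-0.0015,0.036,0.004,0,0,4.1,-1,-0.0015,0.036,0.004,0,0,4.1,-1,-0.0015,0.036,0.004,0,0,4.1,-1,-0.0015,0.036,0.004,0,0,4.1,-1,-0.0015,0.036,0.004,0,0,4.1,-1,-0.0015,0.036,0.004,0,0,4.1,-1,-0.0015,0.036,0.004,0,0,4.1,-1]
}}

```text
clock: 0.77
eef_pos: [0.4149, 0.2773, 0.2712]
tool_rot: [0.956, 0.293, -0.0, 0.0]
ft_force: [0.1, 0.4, -0.3]
grip_width: 0.0856
```

Emit:
{"api": "drive_tool", "payload": {
  "steps": [-0.0015,0.036,0.004,0,0,4.1,-1,-0.0015,0.036,0.004,0,0,4.1,-1,-0.0015,0.036,0.004,0,0,4.1,-1,-0.0015,0.036,0.004,0,0,4.1,-1,-0.0015,0.036,0.004,0,0,4.1,-1,-0.0015,0.036,0.004,0,0,4.1,-1,-0.0015,0.036,0.004,0,0,4.1,-1,-0.0015,0.036,0.004,0,0,4.1,-1]
}}

```text
clock: 1.43
eef_pos: [0.4995, 0.0057, 0.2392]
tool_rot: [1.0, 0.011, -0.0, 0.0]
ft_force: [1.3, -0.1, -0.8]
grip_width: 0.0855
```

Emit:
{"api": "drive_tool", "payload": {
  "steps": [-0.0015,0.036,0.004,0,0,4.1,-1,-0.0015,0.036,0.004,0,0,4.1,-1,-0.0015,0.036,0.004,0,0,4.1,-1,-0.0015,0.036,0.004,0,0,4.1,-1,-0.0015,0.036,0.004,0,0,4.1,-1,-0.0015,0.036,0.004,0,0,4.1,-1,-0.0015,0.036,0.004,0,0,4.1,-1,0,0,0,0,0,0,-1]
}}

```text
clock: 2.1
eef_pos: [0.4391, -0.2401, 0.2106]
tool_rot: [0.971, -0.24, -0.001, 0.001]
ft_force: [0.2, 1.5, -0.1]
grip_width: 0.0854
```

Run:
```python
from h import *
plan(0.4187,-0.2649,0.15,-32)
plan(0.4187,-0.2649,0.093,-32)
```

```text
n=2 row: x -0.0029 y 0.0158 z 0.0303 turn 2.09  (L 0.069, w -4.2) total x -0.0059 y 0.0316 z 0.0606; now [ 0.4391 -0.2401  0.2106] -27.82 j [-0.5   0.3  -0.16  1.11 -0.    1.56] tilt 0.21 t 2.1 w 0.0854 F [ 0.2  1.5 -0.1]
n=4 row: x -0.0014 y 0.0079 z 0.0294 turn 1.04  (L 0.122, w -4.2) total x -0.0056 y 0.0316 z 0.1176; now [ 0.4391 -0.2401  0.2106] -27.82 j [-0.5   0.3  -0.16  1.11 -0.    1.56] tilt 0.21 t 2.1 w 0.0854 F [ 0.2  1.5 -0.1]
```

Emit:
{"api": "drive_tool", "payload": {
  "steps": [-0.003,0.016,0.015,0,0,2,-1,-0.003,0.016,0.015,0,0,2,-1,0,0,0.03,0,0,0,-1,0,0,0.03,0,0,0,-1,0,0,0.028,0,0,0,-1,0,0,0,0,0,0,-1]
}}

```text
clock: 2.6
eef_pos: [0.4181, -0.2584, 0.0888]
tool_rot: [0.963, -0.269, -0.005, -0.002]
ft_force: [-1.1, 1.1, -0.2]
grip_width: 0.0853
```

Run:
```python
from h import *
plan(0.4187,-0.2649,0.092,-32)
```

```text
n=1 row: x 0.0038 y 0.0052 z -0.0032 turn 0.75  (L 0.007, w -0.8) total x 0.0038 y 0.0052 z -0.0032; now [ 0.4181 -0.2584  0.0888] -31.25 j [-0.55  0.44 -0.33  0.81  0.    1.56] tilt 0.64 t 2.6 w 0.0853 F [-1.1  1.1 -0.2]
```

Emit:
{"api": "drive_tool", "payload": {
  "steps": [0,0,0,0,0,0,-1,0,0,0,0,0,0,-1]
}}

```text
clock: 2.77
eef_pos: [0.4225, -0.261, 0.0949]
tool_rot: [0.963, -0.269, 0.0, 0.0]
ft_force: [0.5, -0.3, -0.4]
grip_width: 0.0851
```

Run:
```python
from h import *
plan(0.4187,-0.2649,0.092,-32)
```

```text
n=1 row: x -0.0012 y 0.0053 z 0.0029 turn 0.77  (L 0.006, w -0.8) total x -0.0012 y 0.0053 z 0.0029; now [ 0.4225 -0.261   0.0949] -31.23 j [-0.55  0.43 -0.32  0.82  0.    1.56] tilt 0.06 t 2.8 w 0.0851 F [ 0.5 -0.3 -0.4]
```

Emit:
{"api": "drive_tool", "payload": {
  "steps": [-0.001,0.005,0.003,0,0,0.8,-1,0,0,0,0,0,0,-1,0,0,0,0,0,0,1,0,0,0,0,0,0,1,0,0,0,0,0,0,1,0,0,0,0,0,0,1,0,0,0,0,0,0,1,0,0,0,0,0,0,1]
}}

```text
clock: 3.43
eef_pos: [0.4188, -0.2649, 0.092]
tool_rot: [0.961, -0.276, 0.001, 0.0]
ft_force: [-0.3, 1.0, 6.0]
grip_width: 0.0526
```

Run:
```python
from h import *
plan(0.4187,-0.2649,0.092,-32)
```

```text
n=1 row: x -0.0001 y 0.0000 z -0.0000 turn -0.06  (L 0.000, w 0.1) total x -0.0001 y 0.0000 z -0.0000; now [ 0.4188 -0.2649  0.092 ] -32.06 j [-0.56  0.43 -0.33  0.81 -0.    1.57] tilt 0.10 t 3.4 w 0.0526 F [-0.3  1.   6. ]
```

Emit:
{"api": "drive_tool", "payload": {
  "steps": [0,0,-0.02,0,0,0,1,0,0,-0.038,0,0,0,1,0,0,-0.038,0,0,0,1,0,0,-0.038,0,0,0,1,0,0,-0.02,0,0,0,1,0,0,0,0,0,0,1,0,0,0,0,0,0,1]
}}

```text
clock: 4.02
eef_pos: [0.4187, -0.2648, 0.2458]
tool_rot: [0.961, -0.276, 0.001, 0.0]
ft_force: [-1.4, -0.3, -2.7]
grip_width: 0.0522
```

Run:
```python
from h import *
plan(0.5249,0.2841,0.24,28,17)
for n in ("top",):
    im,d=vision.camera(n); cv2.imwrite(f"pics/{n}1.png",im[:,:,::-1]); np.savez(f"{n}1.npz",im=im,d=d)
```

```text
n=17 row: x 0.0043 y -0.0342 z 0.0003 turn -3.53  (L 0.559, w 60.1) total x 0.0729 y -0.5809 z 0.0058; now [ 0.4187 -0.2648  0.2458] -32.06 j [-0.56  0.26 -0.12  1.19  0.    1.57] tilt 0.16 t 4.0 w 0.0522 F [-1.4 -0.3 -2.7]
```

View pics/top1.png

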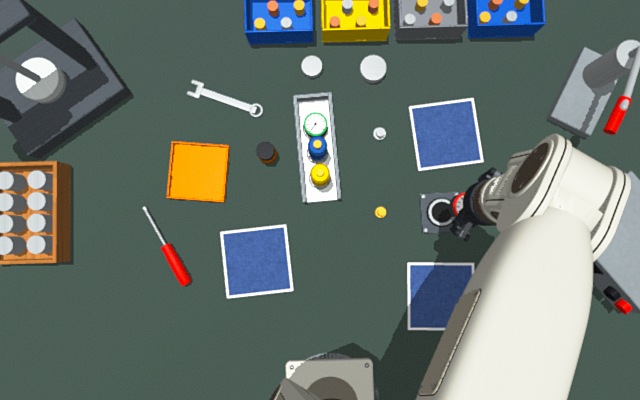

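The red gauge is in the gripper at about (462,204), and the seat disc at (440,211) is now partly uncovered. The rest of the scene is unchanged.

Emit:
{"api": "drive_tool", "payload": {
  "steps": [0.0045,-0.034,0,0,0,-3.5,1,0.0045,-0.034,0,0,0,-3.5,1,0.0045,-0.034,0,0,0,-3.5,1,0.0045,-0.034,0,0,0,-3.5,1,0.0045,-0.034,0,0,0,-3.5,1,0.0045,-0.034,0,0,0,-3.5,1,0.0045,-0.034,0,0,0,-3.5,1,0.0045,-0.034,0,0,0,-3.5,1]
}}

```text
clock: 4.73
eef_pos: [0.5424, -0.0216, 0.2417]
tool_rot: [0.999, -0.034, -0.003, 0.0]
ft_force: [-0.0, -0.8, -1.9]
grip_width: 0.0526
```

Emit:
{"api": "drive_tool", "payload": {
  "steps": [0.0045,-0.034,0,0,0,-3.5,1,0.0045,-0.034,0,0,0,-3.5,1,0.0045,-0.034,0,0,0,-3.5,1,0.0045,-0.034,0,0,0,-3.5,1,0.0045,-0.034,0,0,0,-3.5,1,0.0045,-0.034,0,0,0,-3.5,1,0.0045,-0.034,0,0,0,-3.5,1,0.0045,-0.034,0,0,0,-3.5,1]
}}

```text
clock: 5.4
eef_pos: [0.5387, 0.2495, 0.2413]
tool_rot: [0.978, 0.209, -0.003, 0.001]
ft_force: [1.4, 0.3, -2.4]
grip_width: 0.0524
```

Emit:
{"api": "drive_tool", "payload": {
  "steps": [0.0045,-0.034,0,0,0,-3.5,1,0,0,0.03,0,0,0,1,0,0,0.03,0,0,0,1,0,0,0,0,0,0,1,0,0,0,0,0,0,1]
}}

```text
clock: 5.82
eef_pos: [0.5277, 0.2801, 0.1806]
tool_rot: [0.971, 0.237, -0.005, 0.001]
ft_force: [0.1, -0.4, -1.8]
grip_width: 0.0525
```

Run:
```python
from h import *
plan(0.5249,0.2841,0.084,28)
```

```text
n=3 row: x -0.0002 y -0.0016 z 0.0322 turn -0.18  (L 0.097, w 0.5) total x -0.0006 y -0.0049 z 0.0966; now [0.5277 0.2801 0.1806] 27.46 j [ 0.49  0.51  0.08  1.15 -0.    1.58] tilt 0.59 t 5.8 w 0.0525 F [ 0.1 -0.4 -1.8]
```

Emit:
{"api": "drive_tool", "payload": {
  "steps": [0,-0.005,0.03,0,0,0,1,0,0,0.03,0,0,0,1,0,0,0.025,0,0,0,1,0,0,0.008,0,0,0,1,0,0,0,0,0,0,1,0,0,0,0,0,0,1]
}}

```text
clock: 6.32
eef_pos: [0.529, 0.2857, 0.0931]
tool_rot: [0.972, 0.237, 0.001, -0.0]
ft_force: [-0.9, 0.5, -2.0]
grip_width: 0.0525
```

Run:
```python
from h import *
plan(0.5249,0.2841,0.081,28)
```

```text
n=1 row: x -0.0043 y -0.0005 z 0.0121 turn -0.61  (L 0.013, w 0.6) total x -0.0043 y -0.0005 z 0.0121; now [0.529  0.2857 0.0931] 27.39 j [ 0.5   0.6  -0.02  0.95  0.    1.59] tilt 0.07 t 6.3 w 0.0525 F [-0.9  0.5 -2. ]
```

Emit:
{"api": "drive_tool", "payload": {
  "steps": [-0.004,0,0.009,0,0,0,1,0,0,0.002,0,0,0,1,0,0,0,0,0,0,1,0,0,0,0,0,0,1]
}}

```text
clock: 6.65
eef_pos: [0.5247, 0.284, 0.0816]
tool_rot: [0.971, 0.237, 0.0, -0.0]
ft_force: [-0.7, -0.1, -2.9]
grip_width: 0.0529
```

Emit:
{"api": "drive_tool", "payload": {
  "steps": [0,0,0.001,0,0,0,1,0,0,0,0,0,0,1,0,0,0,0,0,0,1]
}}

```text
clock: 6.9
eef_pos: [0.525, 0.2841, 0.081]
tool_rot: [0.971, 0.237, 0.001, -0.0]
ft_force: [-1.3, -0.6, 4.5]
grip_width: 0.0522
```

Emit:
{"api": "drive_tool", "payload": {
  "steps": [0,0,0,0,0,0,-0.6,0,0,0,0,0,0,-0.6,0,0,0,0,0,0,-0.6,0,0,-0.01,0,0,0,-0.6,0,0,-0.035,0,0,0,-0.6,0,0,-0.035,0,0,0,-0.6,0,0,-0.035,0,0,0,-0.6,0,0,-0.035,0,0,0,-0.6]
}}

```text
clock: 7.57
eef_pos: [0.5243, 0.2837, 0.2321]
tool_rot: [0.971, 0.237, 0.0, -0.0]
ft_force: [0.7, 0.7, 0.2]
grip_width: 0.0685
```

Run:
```python
from h import *
# yellow at
plan(0.5021,0.0074,0.24,93.7,None)
plan(0.5021,0.0074,0.24,-86.3,None)
```

```text
n=10 row: x -0.0258 y 0.0138 z -0.0008 turn -6.63  (L 0.277, w 66.3) total x -0.2585 y 0.1383 z -0.0079; now [0.5243 0.2837 0.2321] 27.44 j [ 0.5   0.47  0.14  1.25 -0.    1.59] tilt 0.00 t 7.6 w 0.0685 F [0.7 0.7 0.2]
n=17 row: x 0.0071 y 0.0180 z -0.0005 turn 6.69  (L 0.277, w -113.7) total x 0.1203 y 0.3056 z -0.0079; now [0.5243 0.2837 0.2321] 27.44 j [ 0.5   0.47  0.14  1.25 -0.    1.59] tilt 0.00 t 7.6 w 0.0685 F [0.7 0.7 0.2]
```

Emit:
{"api": "drive_tool", "payload": {
  "steps": [-0.026,0.014,-0.001,0,0,-6.6,-1,-0.026,0.014,-0.001,0,0,-6.6,-1,-0.026,0.014,-0.001,0,0,-6.6,-1,-0.026,0.014,-0.001,0,0,-6.6,-1,-0.026,0.014,-0.001,0,0,-6.6,-1,-0.026,0.014,-0.001,0,0,-6.6,-1,-0.026,0.014,-0.001,0,0,-6.6,-1,-0.026,0.014,-0.001,0,0,-6.6,-1]
}}

```text
clock: 8.23
eef_pos: [0.4796, 0.0588, 0.2389]
tool_rot: [0.763, 0.647, 0.0, 0.0]
ft_force: [0.8, 0.1, 0.2]
grip_width: 0.0853
```

Emit:
{"api": "drive_tool", "payload": {
  "steps": [-0.026,0.014,-0.001,0,0,-6.6,-1,-0.026,0.014,-0.001,0,0,-6.6,-1,0,0,0,0,0,0,-1,0,0,0,0,0,0,-1,0,0,0,0,0,0,-1]
}}

```text
clock: 8.65
eef_pos: [0.5021, 0.0055, 0.2402]
tool_rot: [0.686, 0.727, 0.0, -0.0]
ft_force: [-0.2, -0.2, 0.0]
grip_width: 0.0854
```

Run:
```python
from h import *
plan(0.5021,0.0074,0.129,93.7)
for n in ("top","scene"):
    im,d=vision.camera(n); cv2.imwrite(f"pics/{n}2.png",im[:,:,::-1]); np.savez(f"{n}2.npz",im=im,d=d)
```

```text
n=3 row: x 0.0006 y 0.0000 z 0.0371 turn -0.12  (L 0.111, w 0.4) total x 0.0019 y 0.0001 z 0.1112; now [0.5021 0.0055 0.2402] 93.35 j [ 0.01  0.28 -0.11  1.18  0.   -0.05] tilt 0.03 t 8.7 w 0.0854 F [-0.2 -0.2  0. ]
```

View pics/scene2.png

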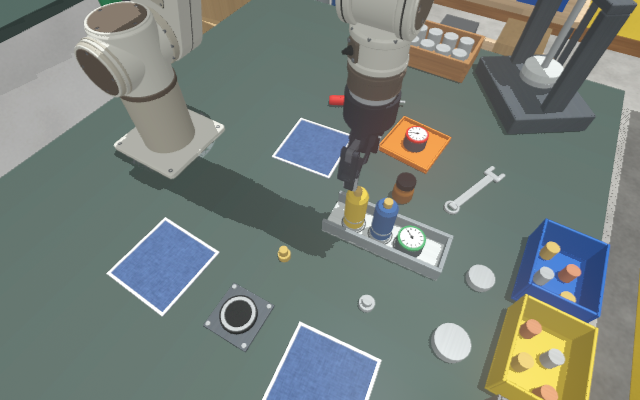

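The red gauge lies dial up in the tray at about (417,136). The seat ring is bare at (238,314), and the open gripper hangs above the yellow housing (356,205).

Emit:
{"api": "drive_tool", "payload": {
  "steps": [0.002,0,0.03,0,0,0,-1,0,0,0.03,0,0,0,-1,0,0,0.03,0,0,0,-1,0,0,0.018,0,0,0,-1,0,0,0,0,0,0,-1,0,0,0,0,0,0,-1,0,0,0,0,0,0,-1]
}}

```text
clock: 9.33
eef_pos: [0.503, 0.0081, 0.1332]
tool_rot: [0.685, 0.728, 0.001, 0.001]
ft_force: [0.7, 0.4, 0.4]
grip_width: 0.0855
```

Run:
```python
from h import *
plan(0.5021,0.0074,0.129,93.7)
def ringfit(n,box,z,thr=150):
    im=np.load(n+"2.npz")["im"]; g=cv2.cvtColor(im,cv2.COLOR_RGB2GRAY); x0,y0,x1,y1=box
    m=np.zeros_like(g); m[y0:y1,x0:x1]=(g[y0:y1,x0:x1]>thr)*255
    for c in biggest(m,2):
        w=ray(n,c.reshape(-1,2),z)[:,:2]; e=cv2.fitEllipse((w*1e4).astype(np.float32)); print(n,"ring",np.round(np.array(e[0])/1e4,4),np.round(np.array(e[1])/1e4,4))
ringfit("top",(422,195,460,230),0.015); ringfit("scene",(215,292,262,338),0.015)
```

```text
n=1 row: x -0.0006 y -0.0009 z 0.0042 turn -0.20  (L 0.004, w 0.2) total x -0.0006 y -0.0009 z 0.0042; now [0.503  0.0081 0.1332] 93.50 j [ 0.02  0.39 -0.27  0.91  0.   -0.04] tilt 0.11 t 9.3 w 0.0855 F [0.7 0.4 0.4]
top ring [ 0.4178 -0.2633] [0.0577 0.058 ]
top ring [ 0.4545 -0.2233] [0.0058 0.0059]
scene ring [ 0.4169 -0.2626] [0.0582 0.0587]
```

Emit:
{"api": "drive_tool", "payload": {
  "steps": [0,0,0.003,0,0,0,-1,0,0,0,0,0,0,-1,0,0,0,0,0,0,1,0,0,0,0,0,0,1,0,0,0,0,0,0,1,0,0,0,0,0,0,1,0,0,0,0,0,0,1,0,0,0,0,0,0,1]
}}

```text
clock: 10.0
eef_pos: [0.5024, 0.0075, 0.1294]
tool_rot: [0.686, 0.728, 0.0, 0.0]
ft_force: [-1.1, 0.6, 5.3]
grip_width: 0.0406
```

Emit:
{"api": "drive_tool", "payload": {
  "steps": [0,0,0,0,0,0,1,0,0,-0.02,0,0,0,1,0,0,-0.03,0,0,0,1,0,0,-0.03,0,0,0,1,0,0,-0.01,0,0,0,1,0,0,0,0,0,0,1,0,0,0,0,0,0,1]
}}

```text
clock: 10.58
eef_pos: [0.5018, 0.0073, 0.2179]
tool_rot: [0.686, 0.728, -0.0, -0.0]
ft_force: [-0.9, -0.5, -4.2]
grip_width: 0.0408
```

Run:
```python
from h import *
# mat frame yaw
a=np.radians(7.0); ex=np.array([np.cos(a),np.sin(a)]); c=np.array([0.5975,-0.2837])
print(c+0.038*ex,c-0.038*ex)
t=c-0.038*ex; plan(t[0],t[1],0.22,97,14)
for n in ("top","scene"):
    im,d=vision.camera(n); cv2.imwrite(f"pics/{n}3.png",im[:,:,::-1]); np.savez(f"{n}3.npz",im=im,d=d)
```

```text
[ 0.63521675 -0.27906896] [ 0.55978325 -0.28833104]
n=14 row: x -0.0214 y 0.0023 z -0.0002 turn -0.26  (L 0.301, w 3.6) total x -0.2996 y 0.0315 z -0.0021; now [0.5018 0.0073 0.2179] 93.43 j [ 0.01  0.3  -0.15  1.13 -0.   -0.05] tilt 0.05 t 10.6 w 0.0408 F [-0.9 -0.5 -4.2]
```

View pics/scene3.png

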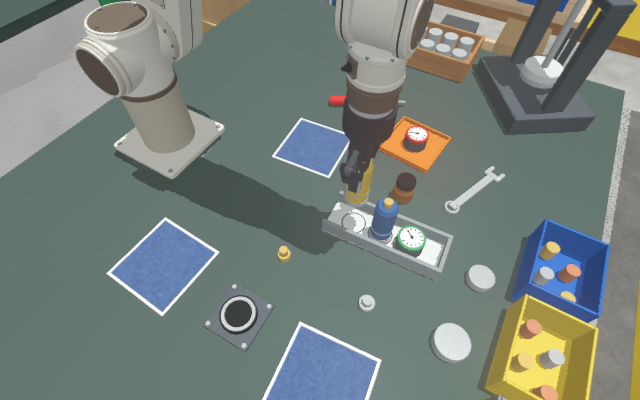

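View pics/top3.png

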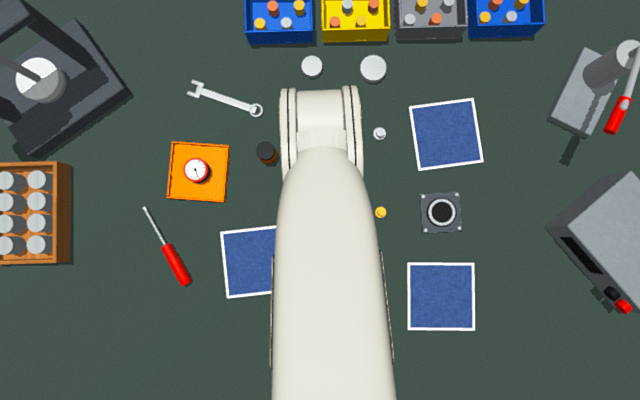

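The yellow housing is lifted clear at (357,180) in the scene view, and its near-bay ring is bare at (354,222). The tray holds the red gauge at (197,170) in the top view.

Emit:
{"api": "drive_tool", "payload": {
  "steps": [-0.015,0.0015,0,0,0,0,1,-0.03,0.003,0,0,0,-0.4,1,-0.03,0.003,0,0,0,-0.4,1,-0.03,0.003,0,0,0,-0.4,1,-0.03,0.003,0,0,0,-0.4,1,-0.03,0.003,0,0,0,-0.4,1,-0.03,0.003,0,0,0,-0.4,1,-0.03,0.003,0,0,0,-0.4,1]
}}

```text
clock: 11.35
eef_pos: [0.5414, -0.2162, 0.2161]
tool_rot: [0.668, 0.745, -0.001, -0.002]
ft_force: [0.1, 0.6, -2.5]
grip_width: 0.041
```

Emit:
{"api": "drive_tool", "payload": {
  "steps": [-0.03,0.003,0,0,0,-0.4,1,-0.03,0.003,0,0,0,-0.4,1,-0.015,0.0015,0,0,0,-0.4,1,0,0,0.03,0,0,0,1,0,0,0.02,0,0,0,1,0,0,0,0,0,0,1,0,0,0,0,0,0,1]
}}

```text
clock: 11.93
eef_pos: [0.5565, -0.2878, 0.1651]
tool_rot: [0.66, 0.751, -0.001, -0.004]
ft_force: [0.2, -0.7, -2.5]
grip_width: 0.0411
```

Run:
```python
from h import *
plan(0.5598,-0.2883,0.128,97)
```

```text
n=1 row: x -0.0009 y 0.0033 z 0.0371 turn 0.43  (L 0.037, w -0.4) total x -0.0009 y 0.0033 z 0.0371; now [ 0.5565 -0.2878  0.1651] 97.43 j [-0.48  0.58  0.15  1.15 -0.   -0.61] tilt 0.47 t 11.9 w 0.0411 F [ 0.2 -0.7 -2.5]
```

Emit:
{"api": "drive_tool", "payload": {
  "steps": [-0.001,0.003,0.025,0,0,0,1,0,0,0.011,0,0,0,1,0,0,0,0,0,0,1,0,0,0,0,0,0,1,0,0,0,0,0,0,1]
}}

```text
clock: 12.35
eef_pos: [0.5621, -0.2894, 0.1341]
tool_rot: [0.66, 0.752, 0.0, 0.001]
ft_force: [0.9, -0.4, -2.9]
grip_width: 0.041
```

Emit:
{"api": "drive_tool", "payload": {
  "steps": [0,-0.002,0.007,0,0,0,1,0,0,0,0,0,0,1,0,0,0,0,0,0,1,0,0,0,0,0,0,1]
}}

```text
clock: 12.68
eef_pos: [0.5596, -0.2897, 0.1262]
tool_rot: [0.66, 0.751, 0.0, 0.0]
ft_force: [-0.1, 0.1, -3.1]
grip_width: 0.0408
```

Emit:
{"api": "drive_tool", "payload": {
  "steps": [0,0,0.001,0,0,0,1,0,0,0,0,0,0,1,0,0,0,0,0,0,1]
}}

```text
clock: 12.93
eef_pos: [0.5599, -0.2898, 0.1255]
tool_rot: [0.66, 0.751, 0.0, 0.001]
ft_force: [-0.0, 0.1, -0.9]
grip_width: 0.041
```

Emit:
{"api": "drive_tool", "payload": {
  "steps": [0,0,0.0005,0,0,0,1,0,0,0,0,0,0,-0.4,0,0,0,0,0,0,-1,0,0,0,0,0,0,-1,0,0,-0.015,0,0,0,-1,0,0,-0.035,0,0,0,-1,0,0,-0.035,0,0,0,-1,0,0,-0.03,0,0,0,-1]
}}

```text
clock: 13.6
eef_pos: [0.5597, -0.2897, 0.2412]
tool_rot: [0.66, 0.751, 0.0, 0.0]
ft_force: [1.2, -0.3, 0.7]
grip_width: 0.0855
```

Run:
```python
from h import *
plan(0.5595,0.0113,0.24,93.7,9)
for n in ("top","scene"):
    im,d=vision.camera(n); cv2.imwrite(f"pics/{n}4.png",im[:,:,::-1]); np.savez(f"{n}4.npz",im=im,d=d)
```

```text
n=9 row: x 0.0333 y 0.0033 z 0.0001 turn 0.42  (L 0.301, w -3.7) total x 0.2995 y 0.0301 z 0.0012; now [ 0.5597 -0.2897  0.2412] 97.44 j [-0.48  0.53  0.27  1.31  0.   -0.61] tilt 0.04 t 13.6 w 0.0855 F [ 1.2 -0.3  0.7]
```

View pics/scene4.png

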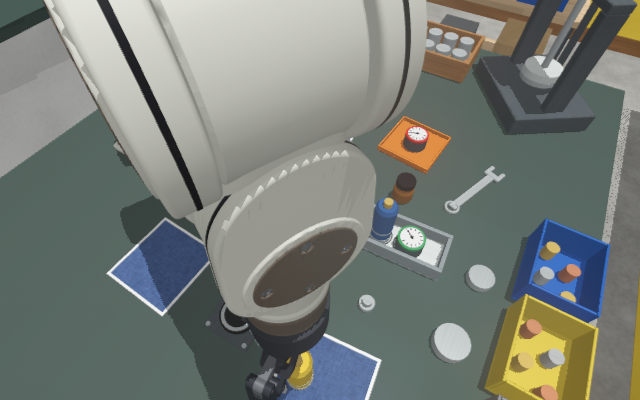

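View pics/top4.png

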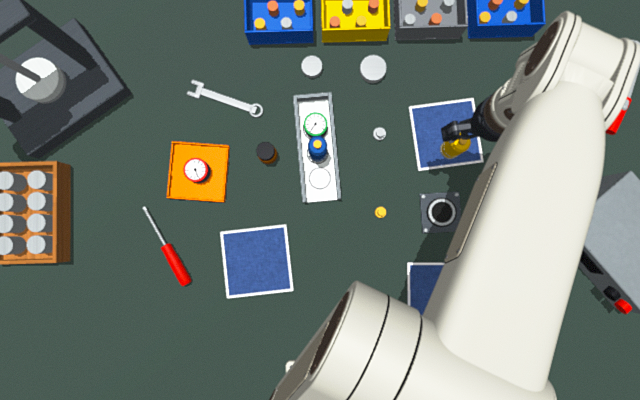

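The yellow housing stands on the mat at (456,148) in the top view. The near ring is bare at (320,178), and blue is still in the middle bay at (318,148).

Emit:
{"api": "drive_tool", "payload": {
  "steps": [0.033,0.0033,0,0,0,0.4,-1,0.033,0.0033,0,0,0,0.4,-1,0.033,0.0033,0,0,0,0.4,-1,0.033,0.0033,0,0,0,0.4,-1,0.033,0.0033,0,0,0,0.4,-1,0.033,0.0033,0,0,0,0.4,-1,0.033,0.0033,0,0,0,0.4,-1,0.033,0.0033,0,0,0,0.4,-1]
}}

```text
clock: 14.37
eef_pos: [0.5577, -0.0228, 0.2389]
tool_rot: [0.681, 0.733, -0.0, -0.0]
ft_force: [0.9, 0.7, -1.1]
grip_width: 0.0856
```

Emit:
{"api": "drive_tool", "payload": {
  "steps": [0.033,0.0033,0,0,0,0.4,-1,0,0,0.02,0,0,0,-1,0,0,0.02,0,0,0,-1,0,0,0.02,0,0,0,-1,0,0,0,0,0,0,-1,0,0,0,0,0,0,-1,0,0,0,0,0,0,-1]
}}

```text
clock: 14.95
eef_pos: [0.5594, 0.0086, 0.1801]
tool_rot: [0.683, 0.73, 0.0, 0.0]
ft_force: [-0.5, 0.6, 1.6]
grip_width: 0.0853
```

Run:
```python
from h import *
plan(0.5595,0.0113,0.1295,93.7)
```

```text
n=2 row: x 0.0013 y 0.0001 z 0.0253 turn 0.06  (L 0.051, w -0.1) total x 0.0027 y 0.0003 z 0.0506; now [0.5594 0.0086 0.1801] 93.81 j [ 0.02  0.44 -0.05  1.09 -0.   -0.05] tilt 0.04 t 14.9 w 0.0853 F [-0.5  0.6  1.6]
```

Emit:
{"api": "drive_tool", "payload": {
  "steps": [0.0025,0,0.02,0,0,0,-1,0,0,0.02,0,0,0,-1,0,0,0.01,0,0,0,-1,0,0,0,0,0,0,-1,0,0,0,0,0,0,-1,0,0,0,0,0,0,-1]
}}

```text
clock: 15.45
eef_pos: [0.5598, 0.0111, 0.1308]
tool_rot: [0.683, 0.73, 0.001, 0.001]
ft_force: [0.6, -0.3, 0.1]
grip_width: 0.0855
```

Emit:
{"api": "drive_tool", "payload": {
  "steps": [0,0,0.001,0,0,0,1,0,0,0,0,0,0,1,0,0,0,0,0,0,1,0,0,0,0,0,0,1,0,0,0,0,0,0,1,0,0,0,0,0,0,1,0,0,0,0,0,0,1]
}}

```text
clock: 16.03
eef_pos: [0.5592, 0.0115, 0.1292]
tool_rot: [0.683, 0.73, 0.001, 0.0]
ft_force: [-2.1, 1.6, 5.7]
grip_width: 0.0411
```

Emit:
{"api": "drive_tool", "payload": {
  "steps": [0,0,-0.02,0,0,0,1,0,0,-0.03,0,0,0,1,0,0,-0.03,0,0,0,1,0,0,-0.01,0,0,0,1,0,0,0,0,0,0,1,0,0,0,0,0,0,1]
}}

```text
clock: 16.53
eef_pos: [0.5584, 0.0112, 0.2173]
tool_rot: [0.683, 0.73, -0.0, -0.0]
ft_force: [0.1, -0.0, -4.9]
grip_width: 0.0406
```

Run:
```python
from h import *
plan(0.635,-0.279,0.22,97)
plan(0.635,-0.279,0.22,97,10)
```

```text
n=8 row: x -0.0370 y 0.0062 z -0.0003 turn -0.40  (L 0.300, w 3.2) total x -0.2960 y 0.0499 z -0.0027; now [0.5584 0.0112 0.2173] 93.83 j [ 0.02  0.41  0.01  1.17 -0.   -0.05] tilt 0.05 t 16.5 w 0.0406 F [ 0.1 -0.  -4.9]
n=10 row: x -0.0296 y 0.0050 z -0.0003 turn -0.32  (L 0.300, w 3.2) total x -0.2961 y 0.0496 z -0.0027; now [0.5584 0.0112 0.2173] 93.83 j [ 0.02  0.41  0.01  1.17 -0.   -0.05] tilt 0.05 t 16.5 w 0.0406 F [ 0.1 -0.  -4.9]
```

Emit:
{"api": "drive_tool", "payload": {
  "steps": [-0.015,0.005,0,0,0,0,1,-0.03,0.005,0,0,0,-0.3,1,-0.03,0.005,0,0,0,-0.3,1,-0.03,0.005,0,0,0,-0.3,1,-0.03,0.005,0,0,0,-0.3,1,-0.03,0.005,0,0,0,-0.3,1,-0.03,0.005,0,0,0,-0.3,1,-0.03,0.005,0,0,0,-0.3,1]
}}

```text
clock: 17.2
eef_pos: [0.6157, -0.2108, 0.2144]
tool_rot: [0.669, 0.743, -0.001, -0.003]
ft_force: [0.1, -0.6, -3.2]
grip_width: 0.0409
```

Emit:
{"api": "drive_tool", "payload": {
  "steps": [-0.03,0.005,0,0,0,-0.3,1,-0.03,0.005,0,0,0,-0.4,1,-0.011,0,0,0,0,-0.4,1,0,0,0.03,0,0,0,1,0,0,0.02,0,0,0,1,0,0,0,0,0,0,1,0,0,0,0,0,0,1,0,0,0,0,0,0,1]
}}

```text
clock: 17.87
eef_pos: [0.6344, -0.2788, 0.1678]
tool_rot: [0.662, 0.749, -0.0, -0.001]
ft_force: [1.1, -0.0, -3.1]
grip_width: 0.0409
```

Run:
```python
from h import *
plan(0.635,-0.279,0.126,97)
```

```text
n=2 row: x -0.0001 y 0.0003 z 0.0209 turn 0.03  (L 0.042, w -0.1) total x -0.0003 y 0.0005 z 0.0418; now [ 0.6344 -0.2788  0.1678] 97.06 j [-0.41  0.71  0.38  1.25 -0.   -0.54] tilt 0.09 t 17.9 w 0.0409 F [ 1.1 -0.  -3.1]
```

Emit:
{"api": "drive_tool", "payload": {
  "steps": [0,0,0.025,0,0,0,1,0,0,0.015,0,0,0,1,0,0,0,0,0,0,1,0,0,0,0,0,0,1,0,0,0,0,0,0,1]
}}

```text
clock: 18.28
eef_pos: [0.6357, -0.2794, 0.1306]
tool_rot: [0.662, 0.749, 0.0, 0.002]
ft_force: [0.2, 0.5, -3.3]
grip_width: 0.0408
```

Emit:
{"api": "drive_tool", "payload": {
  "steps": [0,0,0.004,0,0,0,1,0,0,0,0,0,0,1,0,0,0,0,0,0,1,0,0,0.001,0,0,0,1,0,0,0,0,0,0,1,0,0,0,0,0,0,1]
}}

```text
clock: 18.78
eef_pos: [0.635, -0.2794, 0.1252]
tool_rot: [0.662, 0.749, 0.0, 0.001]
ft_force: [-2.2, 2.0, 5.7]
grip_width: 0.0411
```

Emit:
{"api": "drive_tool", "payload": {
  "steps": [0,0,0,0,0,0,-0.4,0,0,0,0,0,0,-1,0,0,0,0,0,0,-1,0,0,-0.015,0,0,0,-1,0,0,-0.035,0,0,0,-1,0,0,-0.035,0,0,0,-1,0,0,-0.025,0,0,0,-1,0,0,0,0,0,0,-1]
}}

```text
clock: 19.45
eef_pos: [0.6373, -0.2805, 0.2412]
tool_rot: [0.662, 0.749, 0.002, 0.006]
ft_force: [-0.0, -0.5, 0.3]
grip_width: 0.0857
```

Run:
```python
from h import *
plan(0.6197,0.0156,0.22,3.7)
for n in ("top","scene"):
    im,d=vision.camera(n); cv2.imwrite(f"pics/{n}5.png",im[:,:,::-1]); np.savez(f"{n}5.npz",im=im,d=d)
```

```text
n=14 row: x 0.0182 y -0.0151 z 0.0015 turn 6.67  (L 0.297, w -93.3) total x 0.2554 y -0.2120 z 0.0212; now [ 0.6373 -0.2805  0.2412] 97.03 j [-0.41  0.67  0.5   1.4  -0.   -0.54] tilt 0.74 t 19.4 w 0.0857 F [-0.  -0.5  0.3]
```

View pics/top5.png

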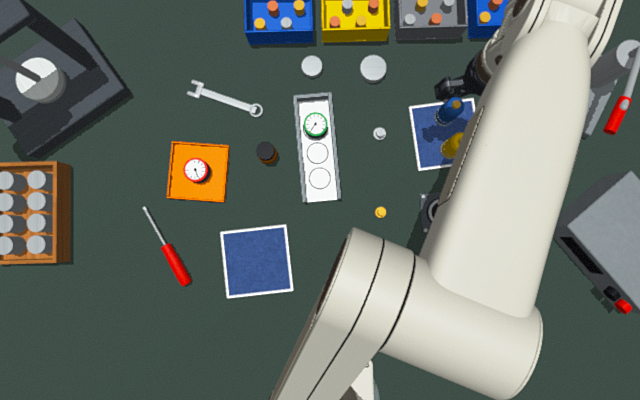

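View pics/scene5.png

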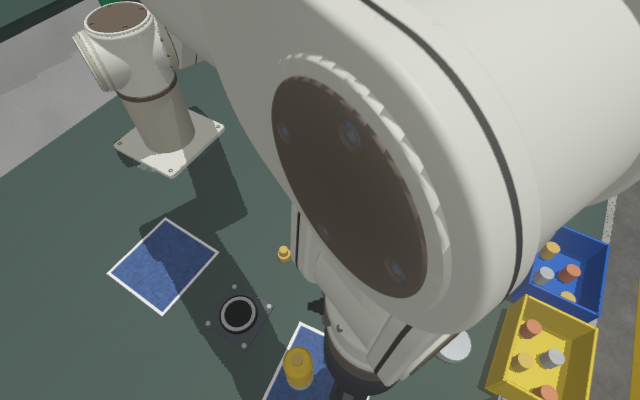

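Top view: both housings stand on the mat, blue at (450,110) and yellow at (455,145). The bare bay rings are at (317,153) and (320,178), and the green gauge is at (316,124). I'll measure the rings.

Run:
```python
from h import *
im=np.load("top5.npz")["im"]; g=cv2.cvtColor(im,cv2.COLOR_RGB2GRAY)
sub=g[90:205,290:345]; big=cv2.resize(sub,None,fx=5,fy=5,interpolation=cv2.INTER_CUBIC); cv2.imwrite("pics/ring5.png",big)
b=(big<215).astype(np.uint8)*255
cs,h=cv2.findContours(b,cv2.RETR_CCOMP,cv2.CHAIN_APPROX_NONE)
for c,hh in zip(cs,h[0]):
    A=cv2.contourArea(c)
    if A>2000:
        p=(c.reshape(-1,2)+0.5)/5-0.5+[290,90]; w=ray("top",p,0.006)[:,:2]; e=cv2.fitEllipse((w*1e4).astype(np.float32)); print(A,hh[3],np.round(np.array(e[0])/1e4,4),np.round(np.array(e[1])/1e4,4))
```

```text
9591.5 -1 [0.503  0.0089] [0.0504 0.0506]
7679.0 0 [0.5031 0.0089] [0.045  0.0454]
9547.5 -1 [0.5608 0.0126] [0.0503 0.0509]
7552.5 2 [0.561  0.0127] [0.0448 0.0452]
14750.5 -1 [0.6219 0.0152] [0.0594 0.0675]
7497.5 8 [0.6286 0.0156] [0.0443 0.0457]
157276.0 -1 [0.5756 0.0124] [0.1425 0.3323]
73336.5 11 [0.5647 0.0118] [0.0754 0.2989]
```

View pics/ring5.png

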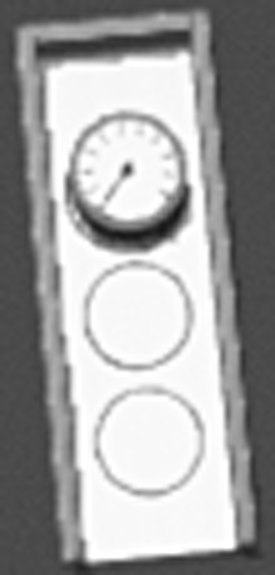

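Emit:
{"api": "drive_tool", "payload": {
  "steps": [0.018,-0.015,0,0,0,6.6,-1,0.018,-0.015,0,0,0,6.6,-1,0.018,-0.015,0,0,0,6.6,-1,0.018,-0.015,0,0,0,6.6,-1,0.018,-0.015,0,0,0,6.6,-1,0.018,-0.015,0,0,0,6.6,-1,0.018,-0.015,0,0,0,6.6,-1,0.018,-0.015,0,0,0,6.6,-1]
}}

```text
clock: 20.22
eef_pos: [0.5598, -0.1125, 0.2312]
tool_rot: [0.928, 0.374, -0.002, -0.001]
ft_force: [0.1, 1.1, 0.5]
grip_width: 0.0856
```

Emit:
{"api": "drive_tool", "payload": {
  "steps": [0.018,-0.015,0.003,0,0,6.6,-1,0.018,-0.015,0.003,0,0,6.6,-1,0.018,-0.015,0.003,0,0,6.6,-1,0.018,-0.015,0.003,0,0,6.6,-1,0.018,-0.015,0.003,0,0,6.6,-1,0.018,-0.015,0.003,0,0,6.6,-1,0,0,0,0,0,0,-1,0,0,0,0,0,0,-1]
}}

```text
clock: 20.88
eef_pos: [0.6137, 0.0148, 0.2128]
tool_rot: [0.999, 0.042, -0.002, 0.0]
ft_force: [0.1, -0.4, -0.0]
grip_width: 0.0855
```

Run:
```python
from h import *
plan(0.6197,0.0158,0.13,3.7)
```

```text
n=3 row: x 0.0020 y -0.0002 z 0.0276 turn 0.37  (L 0.083, w -1.1) total x 0.0061 y -0.0005 z 0.0828; now [0.6137 0.0148 0.2128] 4.82 j [ 0.02  0.52  0.17  1.23 -0.    1.51] tilt 0.25 t 20.9 w 0.0855 F [ 0.1 -0.4 -0. ]
```

Emit:
{"api": "drive_tool", "payload": {
  "steps": [0.005,-0.001,0.03,0,0,1,-1,0,0,0.03,0,0,0,-1,0,0,0.01,0,0,0,-1,0,0,0,0,0,0,-1,0,0,0,0,0,0,-1,0,0,0,0,0,0,-1]
}}

```text
clock: 21.38
eef_pos: [0.6199, 0.0147, 0.1469]
tool_rot: [1.0, 0.032, 0.001, 0.0]
ft_force: [0.4, 0.6, 0.9]
grip_width: 0.0855
```

Run:
```python
from h import *
plan(0.6192,0.0158,0.086,3.7)
```

```text
n=2 row: x -0.0003 y -0.0006 z 0.0305 turn -0.04  (L 0.061, w 0.1) total x -0.0007 y -0.0011 z 0.0609; now [0.6199 0.0147 0.1469] 3.61 j [ 0.02  0.58  0.09  1.09 -0.    1.53] tilt 0.12 t 21.4 w 0.0855 F [0.4 0.6 0.9]
```

Emit:
{"api": "drive_tool", "payload": {
  "steps": [-0.0005,-0.001,0.025,0,0,0,-1,0,0,0.02,0,0,0,-1,0,0,0.015,0,0,0,-1,0,0,0,0,0,0,-1,0,0,0,0,0,0,-1,0,0,0,0,0,0,-1]
}}

```text
clock: 21.88
eef_pos: [0.6201, 0.0161, 0.0876]
tool_rot: [0.999, 0.032, 0.002, 0.0]
ft_force: [-0.5, -0.6, -0.1]
grip_width: 0.0854
```

Run:
```python
from h import *
plan(0.6192,0.0158,0.085,3.7)
```

```text
n=1 row: x -0.0009 y 0.0003 z 0.0026 turn -0.07  (L 0.003, w 0.1) total x -0.0009 y 0.0003 z 0.0026; now [0.6201 0.0161 0.0876] 3.63 j [ 0.03  0.64  0.03  0.96 -0.    1.53] tilt 0.21 t 21.9 w 0.0854 F [-0.5 -0.6 -0.1]
```

Emit:
{"api": "drive_tool", "payload": {
  "steps": [-0.001,0,0.002,0,0,0,-1,0,0,0,0,0,0,1,0,0,0,0,0,0,1,0,0,0,0,0,0,1,0,0,0,0,0,0,1,0,0,0,0,0,0,1,0,0,0,0,0,0,1]
}}

```text
clock: 22.47
eef_pos: [0.6185, 0.0162, 0.0846]
tool_rot: [0.999, 0.032, 0.001, 0.0]
ft_force: [-0.2, -0.6, 6.4]
grip_width: 0.0526
```

Run:
```python
from h import *
plan(0.6192,0.0158,0.085,3.7)
```

```text
n=1 row: x 0.0006 y 0.0004 z -0.0004 turn -0.06  (L 0.001, w 0.1) total x 0.0006 y 0.0004 z -0.0004; now [0.6185 0.0162 0.0846] 3.64 j [0.03 0.64 0.02 0.95 0.   1.53] tilt 0.13 t 22.5 w 0.0526 F [-0.2 -0.6  6.4]
```

Emit:
{"api": "drive_tool", "payload": {
  "steps": [0,0,-0.02,0,0,0,1,0,0,-0.035,0,0,0,1,0,0,-0.035,0,0,0,1,0,0,-0.035,0,0,0,1,0,0,0,0,0,0,1,0,0,0,0,0,0,1]
}}

```text
clock: 22.97
eef_pos: [0.6189, 0.0162, 0.2107]
tool_rot: [0.999, 0.032, 0.002, 0.0]
ft_force: [-0.4, -0.2, -3.1]
grip_width: 0.0525
```

Run:
```python
from h import *
plan(0.4173,-0.263,0.21,-32)
```

```text
n=10 row: x -0.0139 y 0.0321 z 0.0001 turn 3.56  (L 0.344, w -35.6) total x -0.1392 y 0.3211 z 0.0007; now [0.6189 0.0162 0.2107] 3.64 j [ 0.03  0.52  0.18  1.22 -0.    1.53] tilt 0.29 t 23.0 w 0.0525 F [-0.4 -0.2 -3.1]
```

Emit:
{"api": "drive_tool", "payload": {
  "steps": [-0.014,0.032,0,0,0,3.6,1,-0.014,0.032,0,0,0,3.6,1,-0.014,0.032,0,0,0,3.6,1,-0.014,0.032,0,0,0,3.6,1,-0.014,0.032,0,0,0,3.6,1,-0.014,0.032,0,0,0,3.6,1,-0.014,0.032,0,0,0,3.6,1,-0.014,0.032,0,0,0,3.6,1]
}}

```text
clock: 23.63
eef_pos: [0.4663, -0.2175, 0.2057]
tool_rot: [0.976, -0.219, -0.002, -0.0]
ft_force: [0.3, -0.3, -2.0]
grip_width: 0.0525
```

Emit:
{"api": "drive_tool", "payload": {
  "steps": [-0.014,0.032,0,0,0,3.6,1,-0.014,0.032,0,0,0,3.6,1,0,0,0.03,0,0,0,1,0,0,0.03,0,0,0,1,0,0,0,0,0,0,1,0,0,0,0,0,0,1,0,0,0,0,0,0,1]
}}

```text
clock: 24.22
eef_pos: [0.4148, -0.2608, 0.1482]
tool_rot: [0.96, -0.278, -0.001, -0.0]
ft_force: [0.8, -0.2, -1.5]
grip_width: 0.0523
```

Run:
```python
from h import *
plan(0.4173,-0.263,0.10,-32)
for n in ("top","scene"):
    im,d=vision.camera(n); cv2.imwrite(f"pics/{n}6.png",im[:,:,::-1]); np.savez(f"{n}6.npz",im=im,d=d)
```

```text
n=2 row: x 0.0017 y 0.0002 z 0.0241 turn -0.17  (L 0.048, w 0.3) total x 0.0033 y 0.0005 z 0.0482; now [ 0.4148 -0.2608  0.1482] -32.34 j [-0.56  0.35 -0.28  0.94  0.    1.57] tilt 0.10 t 24.2 w 0.0523 F [ 0.8 -0.2 -1.5]
```

View pics/scene6.png

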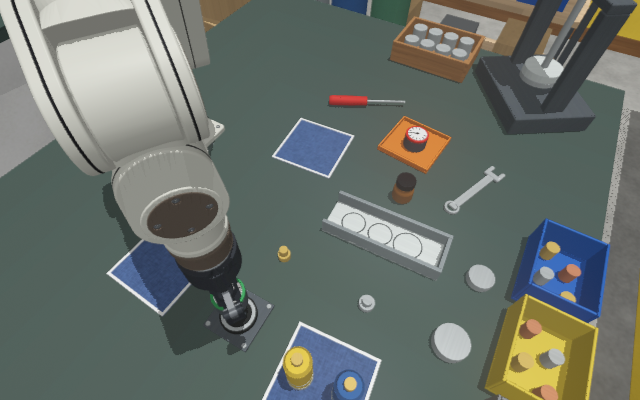

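The scene view shows the green gauge held over the seat at (230,295), the rack empty with three bare rings at (353,222), (380,233) and (407,245), and both housings upright on the mat.

Emit:
{"api": "drive_tool", "payload": {
  "steps": [0.003,0.0005,0.025,0,0,0,1,0,0,0.02,0,0,0,1,0,0,0,0,0,0,1,0,0,0,0,0,0,1,0,0,0,0,0,0,1]
}}

```text
clock: 24.73
eef_pos: [0.4181, -0.2635, 0.1049]
tool_rot: [0.96, -0.278, 0.001, 0.0]
ft_force: [-0.2, -0.5, -3.0]
grip_width: 0.0523
```

Run:
```python
from h import *
plan(0.4173,-0.263,0.0945,-32)
```

```text
n=1 row: x -0.0009 y 0.0000 z 0.0104 turn -0.33  (L 0.010, w 0.3) total x -0.0009 y 0.0000 z 0.0104; now [ 0.4181 -0.2635  0.1049] -32.33 j [-0.56  0.41 -0.32  0.84  0.    1.57] tilt 0.13 t 24.7 w 0.0523 F [-0.2 -0.5 -3. ]
```

Emit:
{"api": "drive_tool", "payload": {
  "steps": [-0.001,0,0.01,0,0,0,1,0,0,0,0,0,0,1,0,0,0,0,0,0,1,0,0,0,0,0,0,1]
}}

```text
clock: 25.07
eef_pos: [0.4168, -0.263, 0.0946]
tool_rot: [0.96, -0.279, 0.001, 0.0]
ft_force: [0.3, 0.3, -1.7]
grip_width: 0.0524
```

Emit:
{"api": "drive_tool", "payload": {
  "steps": [0.0005,0,0.001,0,0,0,1,0,0,0,0,0,0,1,0,0,0,0,0,0,1]
}}

```text
clock: 25.32
eef_pos: [0.4172, -0.2633, 0.0936]
tool_rot: [0.96, -0.279, 0.001, 0.0]
ft_force: [-1.6, 1.1, 5.7]
grip_width: 0.0526
```

Emit:
{"api": "drive_tool", "payload": {
  "steps": [0,0,0,0,0,0,-0.6,0,0,0,0,0,0,-0.6,0,0,0,0,0,0,-0.6,0,0,-0.01,0,0,0,-0.6,0,0,-0.035,0,0,0,-1,0,0,-0.035,0,0,0,-1,0,0,-0.035,0,0,0,-1,0,0,-0.03,0,0,0,-1]
}}

```text
clock: 25.98
eef_pos: [0.4168, -0.263, 0.2404]
tool_rot: [0.96, -0.279, 0.001, 0.0]
ft_force: [1.3, -0.2, -0.1]
grip_width: 0.0855
```

Run:
```python
from h import *
plan(0.45,0.0,0.24,30,9)
```

```text
n=9 row: x 0.0014 y -0.0309 z 0.0000 turn -6.93  (L 0.265, w 62.4) total x 0.0124 y -0.2782 z 0.0004; now [ 0.4168 -0.263   0.2404] -32.37 j [-0.56  0.26 -0.13  1.17  0.    1.57] tilt 0.11 t 26.0 w 0.0855 F [ 1.3 -0.2 -0.1]
```

Emit:
{"api": "drive_tool", "payload": {
  "steps": [0.0015,-0.031,0,0,0,-6.9,-1,0.0015,-0.031,0,0,0,-6.9,-1,0.0015,-0.031,0,0,0,-6.9,-1,0.0015,-0.031,0,0,0,-6.9,-1,0.0015,-0.031,0,0,0,-6.9,-1,0.0015,-0.031,0,0,0,-6.9,-1,0.0015,-0.031,0,0,0,-6.9,-1,0.0015,-0.031,0,0,0,-6.9,-1]
}}

```text
clock: 26.65
eef_pos: [0.4626, -0.0268, 0.2381]
tool_rot: [0.98, 0.201, 0.001, 0.0]
ft_force: [0.6, 0.6, -0.1]
grip_width: 0.0855
```

Run:
```python
from h import *
for n in ("top","scene"):
    im,d=vision.camera(n); cv2.imwrite(f"pics/{n}7.png",im[:,:,::-1]); np.savez(f"{n}7.npz",im=im,d=d)
def circ(n,m,z,box):
    mm=np.zeros_like(m); x0,y0,x1,y1=box; mm[y0:y1,x0:x1]=m[y0:y1,x0:x1]
    c=biggest(mm)[0]; w=ray(n,c.reshape(-1,2),z)[:,:2]
    e=cv2.fitEllipse((w*1e4).astype(np.float32)); return (np.array(e[0])/1e4).round(4),(np.array(e[1])/1e4).round(4)
for n,bx in (("top",(410,180,480,240)),("scene",(200,270,290,350))):
    im=np.load(n+"7.npz")["im"]; m=mask(im,(45,100,60),(85,255,255)); print(n,"green",circ(n,m,0.049,bx))
```

```text
top green (array([ 0.4178, -0.2643]), array([0.0526, 0.0547]))
scene green (array([ 0.417 , -0.2639]), array([0.0524, 0.0537]))
```

View pics/top7.png

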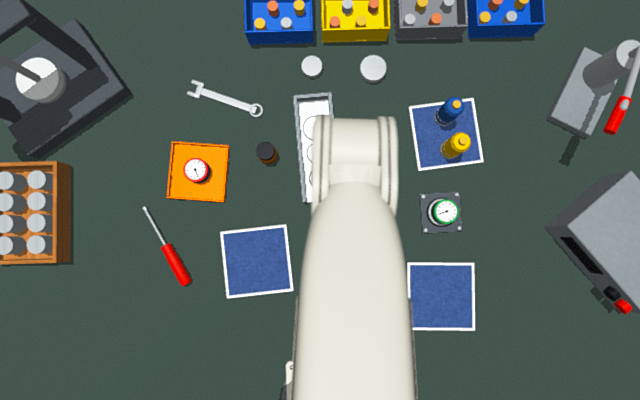

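View pics/scene7.png

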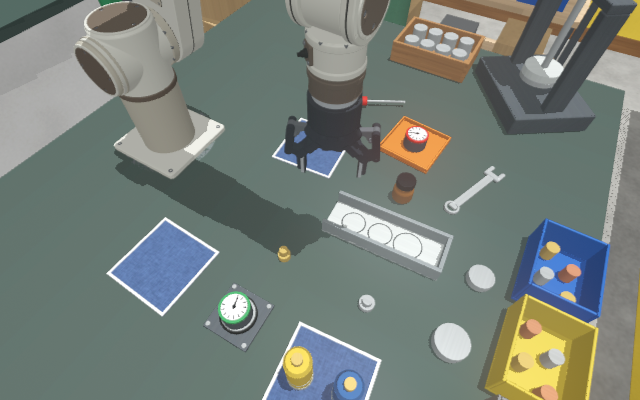

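Green gauge on the seat: both views put it within about 1 mm of the ring centre, dial up. Now I'll measure the housings.

```bash
cat >> h.py <<'E'
def port(n,d,c,z,rad=0.03):
    P=pts(n,d); s=(P[...,2]>z-0.008)&(P[...,2]<z+0.012)&(np.hypot(P[...,0]-c[0],P[...,1]-c[1])<rad); v,u=np.nonzero(s)
    if len(u)==0: return None
    return len(u), ray(n,(u.mean(),v.mean()),z)[0].round(4)
E
python3 - <<'E'
from h import *
for n in("top","scene"):
    d=np.load(n+"7.npz")["d"]
    for c in ((0.635,-0.2794),(0.5599,-0.2898)): print(n,c,port(n,d,c,0.117))
for n in("top","scene"):
    d=np.load(n+"0.npz")["d"]
    for c in ((0.5021,0.0074),(0.5595,0.0113)): print("init",n,c,port(n,d,c,0.121))
plan(0.635,-0.2794,0.22,97)
E
```

```text
top (0.635, -0.2794) (60, array([ 0.6359, -0.2782,  0.117 ]))
top (0.5599, -0.2898) (61, array([ 0.5598, -0.2882,  0.117 ]))
scene (0.635, -0.2794) (141, array([ 0.6361, -0.279 ,  0.117 ]))
scene (0.5599, -0.2898) (130, array([ 0.5601, -0.2893,  0.117 ]))
init top (0.5021, 0.0074) (50, array([0.5021, 0.0074, 0.121 ]))
init top (0.5595, 0.0113) (58, array([0.5595, 0.0113, 0.121 ]))
init scene (0.5021, 0.0074) (72, array([0.503 , 0.0064, 0.121 ]))
init scene (0.5595, 0.0113) (74, array([0.5605, 0.0097, 0.121 ]))
n=11 row: x -0.0115 y 0.0278 z 0.0016 turn -6.70  (L 0.309, w 73.7) total x -0.1260 y 0.3054 z 0.0180; now [ 0.4611 -0.025   0.238 ] 23.26 j [-0.05  0.21 -0.21  1.15  0.    1.11] tilt 0.08 t 26.8 w 0.0854 F [ 0.3 -1.  -0.7]
```

Emit:
{"api": "drive_tool", "payload": {
  "steps": [-0.0115,0.028,0,0,0,-6.7,-1,-0.0115,0.028,0,0,0,-6.7,-1,-0.0115,0.028,0,0,0,-6.7,-1,-0.0115,0.028,0,0,0,-6.7,-1,-0.0115,0.028,0,0,0,-6.7,-1,-0.0115,0.028,0,0,0,-6.7,-1,-0.0115,0.028,0,0,0,-6.7,-1,-0.0115,0.028,0,0,0,-6.7,-1]
}}

```text
clock: 27.42
eef_pos: [0.5569, -0.2446, 0.238]
tool_rot: [0.785, 0.62, -0.0, 0.0]
ft_force: [0.6, 0.9, -0.2]
grip_width: 0.0853
```

Emit:
{"api": "drive_tool", "payload": {
  "steps": [-0.0115,0.028,0,0,0,-6.7,-1,-0.0115,0.028,0,0,0,-6.7,-1,-0.0115,0.028,0,0,0,-6.7,-1,0,0,0,0,0,0,-1,0,0,0,0,0,0,-1,0,0,0,0,0,0,-1]
}}

```text
clock: 27.92
eef_pos: [0.6352, -0.2863, 0.2369]
tool_rot: [0.666, 0.746, -0.0, -0.001]
ft_force: [-0.2, 0.3, 0.4]
grip_width: 0.0854
```

Run:
```python
from h import *
plan(0.6357,-0.279,0.126,97)
```

```text
n=3 row: x 0.0024 y 0.0005 z 0.0370 turn -0.20  (L 0.111, w 0.6) total x 0.0072 y 0.0014 z 0.1109; now [ 0.6352 -0.2863  0.2369] 96.41 j [-0.42  0.68  0.52  1.41 -0.   -0.54] tilt 0.10 t 27.9 w 0.0854 F [-0.2  0.3  0.4]
```

Emit:
{"api": "drive_tool", "payload": {
  "steps": [0.007,0.001,0.01,0,0,-0.5,-1,0,0,0.03,0,0,0,-1,0,0,0.03,0,0,0,-1,0,0,0.03,0,0,0,-1,0,0,0.006,0,0,0,-1,0,0,0,0,0,0,-1,0,0,0,0,0,0,-1,0,0,0,0,0,0,-1]
}}

```text
clock: 28.58
eef_pos: [0.6373, -0.2794, 0.1348]
tool_rot: [0.663, 0.749, 0.001, 0.002]
ft_force: [0.3, 0.1, 0.5]
grip_width: 0.0852
```

Run:
```python
from h import *
plan(0.6357,-0.279,0.126,97)
```

```text
n=1 row: x 0.0006 y -0.0015 z 0.0088 turn 0.01  (L 0.009, w -0.0) total x 0.0006 y -0.0015 z 0.0088; now [ 0.6373 -0.2794  0.1348] 97.01 j [-0.41  0.73  0.34  1.18 -0.   -0.54] tilt 0.28 t 28.6 w 0.0852 F [0.3 0.1 0.5]
```

Emit:
{"api": "drive_tool", "payload": {
  "steps": [0.0005,-0.001,0.008,0,0,0,-1,0,0,0,0,0,0,-1,0,0,0,0,0,0,1,0,0,0,0,0,0,1,0,0,0,0,0,0,1,0,0,0,0,0,0,1,0,0,0,0,0,0,1,0,0,0,0,0,0,1]
}}

```text
clock: 29.25
eef_pos: [0.6354, -0.2788, 0.1239]
tool_rot: [0.662, 0.749, 0.0, 0.001]
ft_force: [-0.1, -0.8, 1.4]
grip_width: 0.0409
```

Run:
```python
from h import *
plan(0.6357,-0.279,0.126,97)
```

```text
n=1 row: x -0.0003 y 0.0003 z -0.0021 turn 0.03  (L 0.002, w -0.0) total x -0.0003 y 0.0003 z -0.0021; now [ 0.6354 -0.2788  0.1239] 97.03 j [-0.41  0.74  0.32  1.16 -0.   -0.54] tilt 0.06 t 29.2 w 0.0409 F [-0.1 -0.8  1.4]
```

Emit:
{"api": "drive_tool", "payload": {
  "steps": [0,0,-0.02,0,0,0,1,0,0,-0.035,0,0,0,1,0,0,-0.035,0,0,0,1,0,0,-0.015,0,0,0,1,0,0,0,0,0,0,1,0,0,0,0,0,0,1,0,0,0,0,0,0,1]
}}

```text
clock: 29.83
eef_pos: [0.6339, -0.2779, 0.2254]
tool_rot: [0.662, 0.749, -0.001, -0.002]
ft_force: [-0.0, -0.8, -4.7]
grip_width: 0.0407
```

Run:
```python
from h import *
plan(0.5609,0.0127,0.225,93.7,10)
```

```text
n=10 row: x 0.0296 y -0.0045 z 0.0000 turn 0.33  (L 0.300, w -3.3) total x 0.2963 y -0.0447 z 0.0004; now [ 0.6339 -0.2779  0.2254] 97.04 j [-0.41  0.68  0.48  1.38  0.   -0.54] tilt 0.29 t 29.8 w 0.0407 F [-0.  -0.8 -4.7]
```

Emit:
{"api": "drive_tool", "payload": {
  "steps": [0.015,0,0,0,0,0,1,0.03,-0.005,0,0,0,0.3,1,0.03,-0.005,0,0,0,0.3,1,0.03,-0.005,0,0,0,0.3,1,0.03,-0.005,0,0,0,0.3,1,0.03,-0.005,0,0,0,0.3,1,0.03,-0.005,0,0,0,0.3,1,0.03,-0.005,0,0,0,0.3,1]
}}

```text
clock: 30.5
eef_pos: [0.5737, -0.057, 0.2252]
tool_rot: [0.676, 0.737, -0.002, -0.002]
ft_force: [-0.2, 0.3, -3.6]
grip_width: 0.0406
```

Emit:
{"api": "drive_tool", "payload": {
  "steps": [0.03,-0.005,0,0,0,0.4,1,0.03,-0.005,0,0,0,0.4,1,0.012,0,0,0,0,0.4,1,0,0,0.02,0,0,0,1,0,0,0.02,0,0,0,1,0,0,0,0,0,0,1,0,0,0,0,0,0,1,0,0,0,0,0,0,1]
}}

```text
clock: 31.17
eef_pos: [0.5598, 0.0122, 0.1877]
tool_rot: [0.684, 0.73, -0.001, -0.001]
ft_force: [0.3, -0.2, -3.0]
grip_width: 0.0406
```

Run:
```python
from h import *
plan(0.5609,0.0127,0.135,93.7)
im,d=vision.camera("scene"); cv2.imwrite("pics/scene8.png",im[:,:,::-1])
```

```text
n=2 row: x 0.0002 y 0.0006 z 0.0263 turn 0.01  (L 0.053, w -0.0) total x 0.0004 y 0.0012 z 0.0527; now [0.5598 0.0122 0.1877] 93.72 j [ 0.02  0.43 -0.03  1.11  0.   -0.04] tilt 0.13 t 31.2 w 0.0406 F [ 0.3 -0.2 -3. ]
```

View pics/scene8.png

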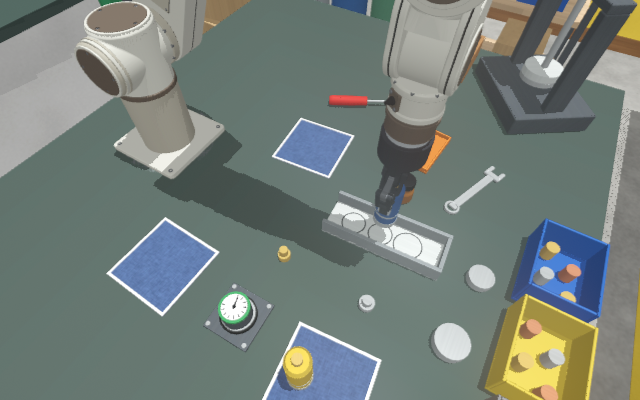

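The blue housing hangs over the middle ring at (385,215), yellow is still on the mat at (298,366), and the green gauge is on the seat at (236,309).

Emit:
{"api": "drive_tool", "payload": {
  "steps": [0,0.0005,0.025,0,0,0,1,0,0,0.02,0,0,0,1,0,0,0,0,0,0,1,0,0,0,0,0,0,1,0,0,0,0,0,0,1]
}}

```text
clock: 31.63
eef_pos: [0.5617, 0.0123, 0.1449]
tool_rot: [0.684, 0.73, 0.001, 0.001]
ft_force: [-0.0, 0.1, -2.2]
grip_width: 0.0409
```

Run:
```python
from h import *
plan(0.5609,0.0127,0.129,93.7)
```

```text
n=1 row: x 0.0005 y -0.0007 z 0.0159 turn 0.01  (L 0.016, w -0.0) total x 0.0005 y -0.0007 z 0.0159; now [0.5617 0.0123 0.1449] 93.71 j [ 0.02  0.48 -0.09  1.01  0.   -0.04] tilt 0.13 t 31.6 w 0.0409 F [-0.   0.1 -2.2]
```

Emit:
{"api": "drive_tool", "payload": {
  "steps": [0.0005,-0.001,0.009,0,0,0,1,0,0,0.006,0,0,0,1,0,0,0,0,0,0,1,0,0,0,0,0,0,1,0,0,0,0,0,0,1]
}}

```text
clock: 32.05
eef_pos: [0.5596, 0.0129, 0.1285]
tool_rot: [0.684, 0.73, -0.0, -0.0]
ft_force: [-0.8, 0.2, -3.9]
grip_width: 0.0406
```

Run:
```python
from h import *
plan(0.5609,0.0127,0.128,93.7)
```

```text
n=1 row: x -0.0003 y 0.0012 z 0.0005 turn 0.04  (L 0.001, w -0.0) total x -0.0003 y 0.0012 z 0.0005; now [0.5596 0.0129 0.1285] 93.74 j [ 0.02  0.49 -0.11  0.97 -0.   -0.04] tilt 0.01 t 32.0 w 0.0406 F [-0.8  0.2 -3.9]
```

Emit:
{"api": "drive_tool", "payload": {
  "steps": [0,0.001,0,0,0,0,1,0,0,0.001,0,0,0,1,0,0,0,0,0,0,1,0,0,0,0,0,0,1]
}}

```text
clock: 32.38
eef_pos: [0.5611, 0.013, 0.1278]
tool_rot: [0.684, 0.73, 0.0, 0.0]
ft_force: [0.1, -1.0, -0.9]
grip_width: 0.0408
```

Emit:
{"api": "drive_tool", "payload": {
  "steps": [0,0,0.0005,0,0,0,1,0,0,0,0,0,0,1,0,0,0,0,0,0,-0.4,0,0,0,0,0,0,-0.7,0,0,0,0,0,0,-1,0,0,-0.015,0,0,0,-1,0,0,-0.035,0,0,0,-1,0,0,-0.035,0,0,0,-1]
}}

```text
clock: 33.05
eef_pos: [0.5593, 0.013, 0.211]
tool_rot: [0.684, 0.73, -0.002, -0.002]
ft_force: [1.5, -0.1, 1.0]
grip_width: 0.0857
```

Emit:
{"api": "drive_tool", "payload": {
  "steps": [0,0,-0.03,0,0,0,-1,-0.03,0,0,0,0,0,-1,-0.035,0,0,0,0,0,-1,-0.035,0,0,0,0,0,-1,-0.035,0,0,0,0,0,-1,-0.035,0,0,0,0,0,-1,0,0,0,0,0,0,-1,0,0,0,0,0,0,-1]
}}

```text
clock: 33.72
eef_pos: [0.5715, -0.1587, 0.2415]
tool_rot: [0.685, 0.728, 0.0, -0.0]
ft_force: [0.3, 0.6, -0.0]
grip_width: 0.086
```

Run:
```python
from h import *
plan(0.56,-0.289,0.23,97)
for n in ("top","scene"):
    im,d=vision.camera(n); cv2.imwrite(f"pics/{n}9.png",im[:,:,::-1]); np.savez(f"{n}9.npz",im=im,d=d)
    print(n,port(n,d,(0.561,0.0127),0.121))
big=cv2.resize(im[170:290,310:470],None,fx=4.5,fy=4.5,interpolation=cv2.INTER_CUBIC); cv2.imwrite("pics/c9.png",big[:,:,::-1])
```

```text
n=4 row: x -0.0322 y -0.0056 z 0.0029 turn -0.87  (L 0.131, w 3.5) total x -0.1289 y -0.0224 z 0.0115; now [ 0.5715 -0.1587  0.2415] 93.52 j [-0.27  0.46  0.15  1.27  0.   -0.33] tilt 0.02 t 33.7 w 0.0860 F [ 0.3  0.6 -0. ]
top (52, array([0.5612, 0.0121, 0.121 ]))
scene None
```

View pics/c9.png

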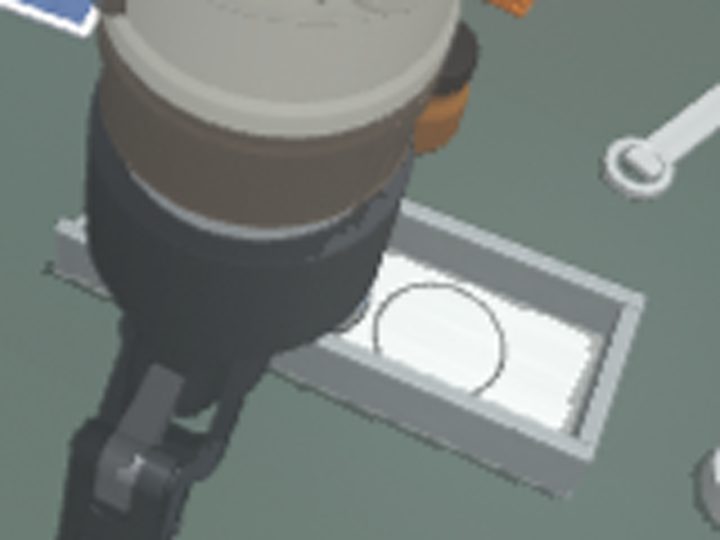

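View pics/top9.png

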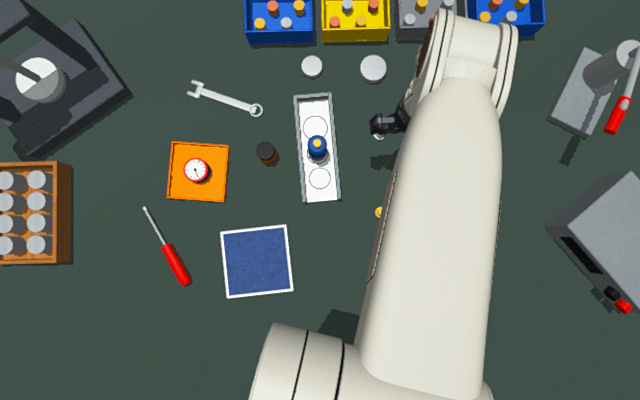

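Blue stands upright in the middle bay, its port within 1 mm of the ring centre in the top view. Scene is blocked by the arm. Yellow next.

Emit:
{"api": "drive_tool", "payload": {
  "steps": [-0.032,-0.0055,0,0,0,-0.9,-1,-0.032,-0.0055,0,0,0,-0.9,-1,-0.032,-0.0055,0,0,0,-0.9,-1,-0.032,-0.0055,0,0,0,-0.9,-1,0,0,0.03,0,0,0,-1,0,0,0,0,0,0,-1,0,0,0,0,0,0,-1,0,0,0,0,0,0,-1]
}}

```text
clock: 34.48
eef_pos: [0.5616, -0.2843, 0.2123]
tool_rot: [0.66, 0.752, 0.0, -0.0]
ft_force: [-0.2, -0.4, 0.3]
grip_width: 0.0851
```

Run:
```python
from h import *
plan(0.56,-0.289,0.126,97)
```

```text
n=3 row: x -0.0015 y -0.0007 z 0.0288 turn 0.16  (L 0.086, w -0.5) total x -0.0044 y -0.0021 z 0.0863; now [ 0.5616 -0.2843  0.2123] 97.47 j [-0.47  0.55  0.22  1.25  0.   -0.6 ] tilt 0.05 t 34.5 w 0.0851 F [-0.2 -0.4  0.3]
```

Emit:
{"api": "drive_tool", "payload": {
  "steps": [-0.0045,-0.002,0.01,0,0,0.5,-1,0,0,0.03,0,0,0,-1,0,0,0.03,0,0,0,-1,0,0,0.012,0,0,0,-1,0,0,0,0,0,0,-1,0,0,0,0,0,0,-1,0,0,0,0,0,0,-1]
}}

```text
clock: 35.07
eef_pos: [0.561, -0.2909, 0.1317]
tool_rot: [0.663, 0.748, 0.0, 0.002]
ft_force: [0.0, -0.2, 0.5]
grip_width: 0.0853
```

Run:
```python
from h import *
plan(0.56,-0.289,0.125,97)
```

```text
n=1 row: x 0.0020 y -0.0008 z 0.0067 turn -0.13  (L 0.007, w 0.1) total x 0.0020 y -0.0008 z 0.0067; now [ 0.561  -0.2909  0.1317] 96.87 j [-0.48  0.61  0.11  1.07 -0.   -0.6 ] tilt 0.18 t 35.1 w 0.0853 F [ 0.  -0.2  0.5]
```

Emit:
{"api": "drive_tool", "payload": {
  "steps": [0.002,-0.001,0.006,0,0,0,-1,0,0,0,0,0,0,-1,0,0,0,0,0,0,1,0,0,0,0,0,0,1,0,0,0,0,0,0,1,0,0,0,0,0,0,1,0,0,0,0,0,0,1,0,0,0,0,0,0,1]
}}

```text
clock: 35.73
eef_pos: [0.5589, -0.2893, 0.1245]
tool_rot: [0.664, 0.748, 0.0, 0.001]
ft_force: [0.4, -0.5, 2.9]
grip_width: 0.041
```

Emit:
{"api": "drive_tool", "payload": {
  "steps": [0,0,0,0,0,0,1,0,0,-0.02,0,0,0,1,0,0,-0.035,0,0,0,1,0,0,-0.035,0,0,0,1,0,0,-0.015,0,0,0,1,0,0,0,0,0,0,1,0,0,0,0,0,0,1]
}}

```text
clock: 36.32
eef_pos: [0.5585, -0.2888, 0.2285]
tool_rot: [0.664, 0.748, 0.0, -0.0]
ft_force: [-0.2, -0.2, -3.6]
grip_width: 0.0407
```

Run:
```python
from h import *
plan(0.503,0.0088,0.225,93.7,10)
```

```text
n=10 row: x 0.0302 y -0.0027 z 0.0004 turn 0.31  (L 0.303, w -3.1) total x 0.3016 y -0.0271 z 0.0035; now [ 0.5585 -0.2888  0.2285] 96.84 j [-0.48  0.53  0.24  1.28  0.   -0.6 ] tilt 0.01 t 36.3 w 0.0407 F [-0.2 -0.2 -3.6]
```

Emit:
{"api": "drive_tool", "payload": {
  "steps": [0.015,-0.003,0,0,0,0,1,0.03,-0.003,0,0,0,0.3,1,0.03,-0.003,0,0,0,0.3,1,0.03,-0.003,0,0,0,0.3,1,0.03,-0.003,0,0,0,0.3,1,0.03,-0.003,0,0,0,0.3,1,0.03,-0.003,0,0,0,0.3,1,0.03,-0.003,0,0,0,0.3,1]
}}

```text
clock: 36.98
eef_pos: [0.5087, -0.0661, 0.2255]
tool_rot: [0.677, 0.736, -0.002, -0.003]
ft_force: [0.7, 0.9, -3.5]
grip_width: 0.041
```

Emit:
{"api": "drive_tool", "payload": {
  "steps": [0.03,-0.003,0,0,0,0.4,1,0.03,-0.002,0,0,0,0.4,1,0.016,0,0,0,0,0.4,1,0,0,0.02,0,0,0,1,0,0,0.02,0,0,0,1,0,0,0,0,0,0,1,0,0,0,0,0,0,1,0,0,0,0,0,0,1]
}}

```text
clock: 37.65
eef_pos: [0.4997, 0.0075, 0.1881]
tool_rot: [0.685, 0.728, -0.001, -0.001]
ft_force: [-0.4, 0.5, -2.9]
grip_width: 0.0413
```

Run:
```python
from h import *
plan(0.502,0.0088,0.135,93.7)
```

```text
n=2 row: x 0.0006 y 0.0012 z 0.0265 turn -0.09  (L 0.053, w 0.2) total x 0.0012 y 0.0023 z 0.0531; now [0.4997 0.0075 0.1881] 93.52 j [ 0.01  0.32 -0.2   1.05  0.   -0.05] tilt 0.15 t 37.6 w 0.0413 F [-0.4  0.5 -2.9]
```

Emit:
{"api": "drive_tool", "payload": {
  "steps": [0.001,0.001,0.025,0,0,0,1,0,0,0.02,0,0,0,1,0,0,0,0,0,0,1,0,0,0,0,0,0,1,0,0,0,0,0,0,1]
}}

```text
clock: 38.07
eef_pos: [0.5022, 0.0085, 0.1453]
tool_rot: [0.685, 0.728, 0.001, 0.001]
ft_force: [1.3, 0.1, -2.9]
grip_width: 0.0408
```

Run:
```python
from h import *
plan(0.502,0.0088,0.129,93.7)
```

```text
n=1 row: x 0.0004 y -0.0002 z 0.0163 turn -0.19  (L 0.016, w 0.2) total x 0.0004 y -0.0002 z 0.0163; now [0.5022 0.0085 0.1453] 93.51 j [ 0.02  0.37 -0.25  0.94  0.   -0.04] tilt 0.11 t 38.1 w 0.0408 F [ 1.3  0.1 -2.9]
```

Emit:
{"api": "drive_tool", "payload": {
  "steps": [0.0005,0,0.009,0,0,0,1,0,0,0.007,0,0,0,1,0,0,0,0,0,0,1,0,0,0,0,0,0,1,0,0,0,0,0,0,1]
}}

```text
clock: 38.48
eef_pos: [0.5018, 0.0091, 0.1283]
tool_rot: [0.685, 0.729, 0.0, 0.001]
ft_force: [0.4, -0.3, -1.7]
grip_width: 0.0407
```

Run:
```python
from h import *
plan(0.502,0.0088,0.128,93.7)
for n in ("top","scene"):
    im,d=vision.camera(n); cv2.imwrite(f"pics/{n}10.png",im[:,:,::-1])
big=cv2.resize(im[150:290,310:470],None,fx=4.2,fy=4.2,interpolation=cv2.INTER_CUBIC); cv2.imwrite("pics/c10.png",big[:,:,::-1])
```

```text
n=1 row: x -0.0004 y 0.0002 z 0.0003 turn -0.17  (L 0.000, w 0.2) total x -0.0004 y 0.0002 z 0.0003; now [0.5018 0.0091 0.1283] 93.53 j [ 0.02  0.39 -0.27  0.9  -0.   -0.04] tilt 0.08 t 38.5 w 0.0407 F [ 0.4 -0.3 -1.7]
```

View pics/c10.png

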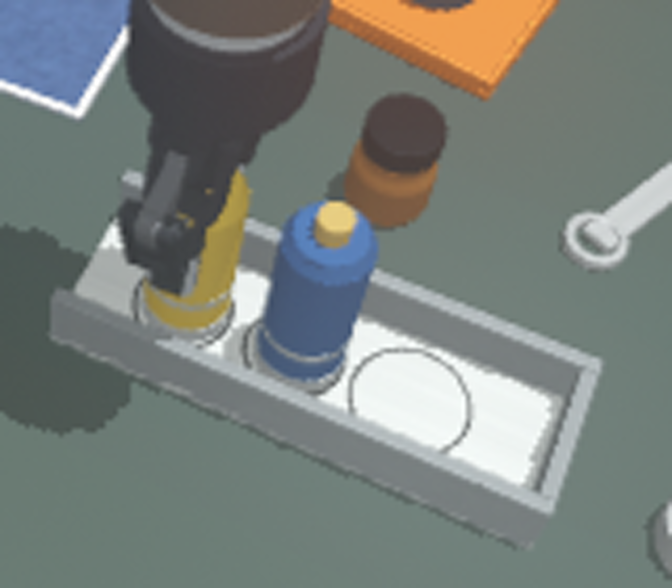

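Blue stands centred on its ring at (300,360) in the crop, and yellow is just above its own ring at (190,310). I'll set yellow down and release.

Emit:
{"api": "drive_tool", "payload": {
  "steps": [0,0,0.001,0,0,0,1,0,0,0,0,0,0,1,0,0,0,0,0,0,1]
}}

```text
clock: 38.83
eef_pos: [0.5019, 0.0092, 0.1282]
tool_rot: [0.685, 0.729, 0.001, 0.001]
ft_force: [-1.4, 0.3, 6.4]
grip_width: 0.0409
```

Emit:
{"api": "drive_tool", "payload": {
  "steps": [0,0,0,0,0,0,-0.4,0,0,0,0,0,0,-0.7,0,0,0,0,0,0,-1,0,0,-0.015,0,0,0,-1,0,0,-0.035,0,0,0,-1,0,0,-0.035,0,0,0,-1,0,0,-0.035,0,0,0,-1,0,0,0,0,0,0,-1]
}}

```text
clock: 39.5
eef_pos: [0.5046, 0.0094, 0.2539]
tool_rot: [0.685, 0.729, 0.004, 0.004]
ft_force: [2.3, -0.4, 1.1]
grip_width: 0.0855
```

Emit:
{"api": "drive_tool", "payload": {
  "steps": [0,-0.03,0,0,0,0,-1,0,-0.035,0,0,0,0,-1,0,-0.035,0,0,0,0,-1,0,-0.035,0,0,0,0,-1,0,-0.02,0,0,0,0,-1,0,0,0,0,0,0,-1,0,0,0,0,0,0,-1]
}}

```text
clock: 40.08
eef_pos: [0.3459, -0.0003, 0.247]
tool_rot: [0.685, 0.729, 0.0, 0.0]
ft_force: [1.2, 0.2, -0.6]
grip_width: 0.0854
```

Run:
```python
from h import *
print(bot.get_obs()["eef_pos"])
for n in ("top","scene"):
    im,d=vision.camera(n); cv2.imwrite(f"pics/{n}11.png",im[:,:,::-1]); np.savez(n+"11.npz",im=im,d=d)
    print(n,port(n,d,(0.503,0.0088),0.121),port(n,d,(0.561,0.0127),0.121))
```

```text
[ 3.45900150e-01 -3.29703072e-04  2.46982080e-01]
top (53, array([0.5032, 0.0087, 0.121 ])) (51, array([0.5617, 0.0119, 0.121 ]))
scene (71, array([0.5042, 0.0078, 0.121 ])) (79, array([0.5626, 0.0104, 0.121 ]))
```

View pics/top11.png

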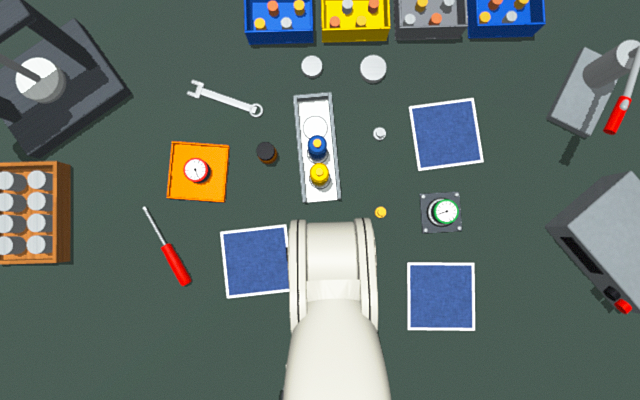

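View pics/scene11.png

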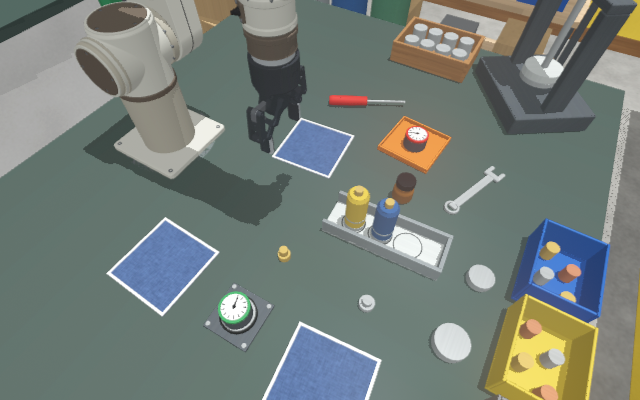

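Everything looks right. One last check before handing in: ring centres in the scene view against the housings there, and whether the bystanders moved.

Run:
```python
from h import *
g=cv2.cvtColor(np.load("scene7.npz")["im"],cv2.COLOR_RGB2GRAY)
sub=g[195:275,320:450]; big=cv2.resize(sub,None,fx=5,fy=5,interpolation=cv2.INTER_CUBIC)
b=cv2.adaptiveThreshold(big,255,cv2.ADAPTIVE_THRESH_MEAN_C,cv2.THRESH_BINARY_INV,41,8)
cs,h=cv2.findContours(b,cv2.RETR_CCOMP,cv2.CHAIN_APPROX_NONE)
for c,hh in zip(cs,h[0]):
    if cv2.contourArea(c)>3000 and hh[3]>=0:
        w=ray("scene",(c.reshape(-1,2)+0.5)/5-0.5+[320,195],0.006)[:,:2]; e=cv2.fitEllipse((w*1e4).astype(np.float32)); print("ring",np.round(np.array(e[0])/1e4,4),np.round(np.array(e[1])/1e4,4))
for n in("top","scene"):
    a=np.load(n+"0.npz")["d"]; z=np.load(n+"11.npz")["d"]
    for nm,c,hh in(("jar",(0.556,0.123),0.06),("fit",(0.42,-0.123),0.03)): print(n,nm,port(n,a,c,hh),port(n,z,c,hh))
print(bot.get_obs()["joint_vel"].round(3))
```

```text
top jar (267, array([0.5591, 0.1248, 0.06  ])) (265, array([0.5593, 0.1247, 0.06  ]))
top fit (42, array([ 0.4208, -0.1258,  0.03  ])) (43, array([ 0.4207, -0.1256,  0.03  ]))
scene jar (274, array([0.5602, 0.123 , 0.06  ])) (276, array([0.5601, 0.1228, 0.06  ]))
scene fit (64, array([ 0.4217, -0.1264,  0.03  ])) (70, array([ 0.4221, -0.1269,  0.03  ]))
[-0.     0.018  0.015  0.001 -0.001 -0.   ]
```

```bash
python3 -c "
from workcell import job_done
print(job_done())"
```

```text
the job is handed in; nothing more can be done
None
```

I finished the whole job in the order you asked and handed it in at about 40 s of the 131 s allowed. I moved the red gauge to the tray, then stood yellow and blue on the far mat. The green gauge went onto the test seat next, then blue went back to the middle bay and yellow to the near bay.

Last checks:
- **Red gauge:** dial up near the middle of the orange tray, judged by eye in the pictures.
- **Green gauge:** dial up on the seat, about 1 mm from the ring centre in both views.
- **Housings:** both upright and released. In the top view, yellow is 0.3 mm and blue about 1 mm from their ring centres.
- **Bystanders:** the jar and brass fitting are unmoved to within 0.7 mm.
- **Forces:** the most I read from the wrist at the end of any move was about 7 N. The gripper is open and clear of everything.

**What failed or disagreed:**
- The scene camera puts the housing ports about 1 to 2 mm from where the top camera does. The same shift shows on the jar and fitting, which had not moved, so I took it as a calibration offset.
- My attempt to measure the bay rings in the scene view found nothing. The housing centring therefore rests on the top view, backed by the arm's position at release.

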